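# Size a steel collar on the stepped taper gauge and file it in its holder

### The job

Gauge the flanged steel ring that lies on the black rubber mat: slide it down over the stepped taper gauge and press it gently home, until it truly stops, so that it pushes the drag indicator down to the step where it rests (marked with one, two or three engraved lines). Then lift it off, leaving the indicator at the reading, and set the ring flat in the seat of the holder block that bears the same number of bars. Do not force the ring on the gauge, and leave the two rings in the tray and the other things on the bench as they are.

Things in the scene. Friction and masses are not known exactly. Their poses are not given: they have to be found in the camera images.
- gauge: Stepped taper gauge, steel, fixed, upright, 85 mm high. Origin: centre of its underside, on the bench, z up. Foot 92 mm across, 10 mm thick; lands 36 mm across (z 10-23 mm, three lines), 32 (z 25-35, two lines), 28 (z 37-47, one line), 24 (z 49-72, plain), 45 degree shoulders between; nose cone 24 to 10 mm (z 72-84). At x = 40 mm a guide rod, 79 mm high, 9 mm thick: keep the fingers off it. Press with 6 to 15 N; over 20 N harms it.
- step_1 (a point): On the gauge's axis, 48 mm above its underside: where the underside of a ring of 26 mm bore stops, on the middle of a 45 degree shoulder 2 mm high. The land just below is marked with one line. On the land above this step that ring has 1 mm of play all round; held more off-centre it rubs or hangs on a higher shoulder. Steel on steel is slippery (friction about 0.2).
- step_2 (a point): On the gauge's axis, 36 mm above its underside: where the underside of a ring of 30 mm bore stops, on the middle of a 45 degree shoulder 2 mm high. The land just below is marked with two lines. On the land above this step that ring has 1 mm of play all round; held more off-centre it rubs or hangs on a higher shoulder. Steel on steel is slippery (friction about 0.2).
- step_3 (a point): On the gauge's axis, 24 mm above its underside: where the underside of a ring of 34 mm bore stops, on the middle of a 45 degree shoulder 2 mm high. The land just below is marked with three lines. On the land above this step that ring has 1 mm of play all round; held more off-centre it rubs or hangs on a higher shoulder. Steel on steel is slippery (friction about 0.2).
- indicator (a joint): Drag indicator: dark slider on the gauge's guide rod (16 mm wide), slides down, value in m: 0 at the top, 0.045 at the bottom; it starts between 0 and 0.008, stays where it is left and takes 1 to 2 N to move. The underside of a ring that slides down the gauge pushes it. Reads 0.018, 0.030 or 0.042 when the ring rests on the step of one, two or three lines.
- tab (a point): Top face of the drag indicator's tab, 25 mm from the gauge's axis towards its guide rod; the tab reaches 20 to 36 mm from the axis, under the ring's wall. 66 mm above the gauge's underside when the indicator reads 0.
- ring_a: Steel flanged ring, one of three alike from above: flange 58 mm across, 12 mm thick, at the bottom; hub 46 mm across on it, 32 mm high in all; 0.18-0.28 kg. A lip (top 4 mm) with a 26 mm opening hides the bore below: 26, 30 or 34 mm, not told which. One of the three lies on the rubber mat (to be checked), two wait in the tray at the back. Origin: centre of the underside, z along the bore, up.
- ring_b: Steel flanged ring, one of three alike from above: flange 58 mm across, 12 mm thick, at the bottom; hub 46 mm across on it, 32 mm high in all; 0.18-0.28 kg. A lip (top 4 mm) with a 26 mm opening hides the bore below: 26, 30 or 34 mm, not told which. One of the three lies on the rubber mat (to be checked), two wait in the tray at the back. Origin: centre of the underside, z along the bore, up.
- ring_c: Steel flanged ring, one of three alike from above: flange 58 mm across, 12 mm thick, at the bottom; hub 46 mm across on it, 32 mm high in all; 0.18-0.28 kg. A lip (top 4 mm) with a 26 mm opening hides the bore below: 26, 30 or 34 mm, not told which. One of the three lies on the rubber mat (to be checked), two wait in the tray at the back. Origin: centre of the underside, z along the bore, up.
- mat: Black rubber mat, 120 x 120 x 3 mm, fixed. Origin at the centre of its underside. The ring to be checked lies on it, anywhere within 30 mm of its middle.
- wait_tray: Shallow aluminium tray, 80 x 150 mm, rim 10 mm high, fixed at the back of the bench; two rings wait in it, 70 mm apart. Origin at the centre of its underside.
- seat_1 (a point): Centre of the seat floor of the aluminium holder block with one bar (dark, 5 x 14 mm) in the lip nearer the robot. Block 104 x 84 x 14 mm, fixed; round seat 66 mm across, 8 mm deep: the block's top is 8 mm above this point, a ring in it stands 24 mm proud. z up, x away from the lip. Three blocks stand 92 mm apart on a grey board, in changing order.
- seat_2 (a point): Centre of the seat floor of the aluminium holder block with two bars (dark, 5 x 14 mm) in the lip nearer the robot. Block 104 x 84 x 14 mm, fixed; round seat 66 mm across, 8 mm deep: the block's top is 8 mm above this point, a ring in it stands 24 mm proud. z up, x away from the lip. Three blocks stand 92 mm apart on a grey board, in changing order.
- seat_3 (a point): Centre of the seat floor of the aluminium holder block with three bars (dark, 5 x 14 mm) in the lip nearer the robot. Block 104 x 84 x 14 mm, fixed; round seat 66 mm across, 8 mm deep: the block's top is 8 mm above this point, a ring in it stands 24 mm proud. z up, x away from the lip. Three blocks stand 92 mm apart on a grey board, in changing order.
- beaker: Bystander: small clear beaker, 52 mm across, 70 mm high, on the bench at the front edge. Origin at the centre of its underside.
- crucible: Bystander: white porcelain crucible, 42 mm across, 34 mm high, on the bench behind the gauge. Origin at the centre of its underside.
- weight_200: Bystander: the smaller of the two calibration weights, 28 mm across, 42 mm high, by the wooden box at the left. Origin at the centre of its underside.
Things that resemble listed ones, but are neither listed nor needed, are in the scene too. What is shaped like the ring_b but turquoise is not meant.

How it is judged (in metres and radians):
On the way:
1. a ring is pressed home on the gauge: centred within 1 mm, level, with contact forces of 6 to 40 N in sum (((horizontal distance between ring_a and gauge below 0.001 m and angle between ring_a's own z axis and vertical below 0.05 rad and contact force between ring_a and gauge above 6 N and z of ring_a in the frame of gauge between 0.02 and 0.052 m) or (horizontal distance between ring_b and gauge below 0.001 m and angle between ring_b's own z axis and vertical below 0.05 rad and contact force between ring_b and gauge above 6 N and z of ring_b in the frame of gauge between 0.02 and 0.052 m) or (horizontal distance between ring_c and gauge below 0.001 m and angle between ring_c's own z axis and vertical below 0.05 rad and contact force between ring_c and gauge above 6 N and z of ring_c in the frame of gauge between 0.02 and 0.052 m))), for 0.2 s.
At the end, for the whole second after the job is handed in: the indicator stands at one of its three readings (3 mm) and the ring from the mat rests flat (0.06 rad), still and released, on the seat floor (2 mm) of the block with that number of bars, within 6.5 mm of its centre; the other two rings are in the tray, within 20 mm of where they were (((value of joint indicator between 0.015 and 0.021 m and ((horizontal distance between ring_a and seat_1 below 0.0065 m and z of ring_a in the frame of seat_1 below 0.002 m and angle between ring_a's own z axis and vertical below 0.06 rad and linear speed of ring_a below 0.02 m/s and horizontal distance between each of ring_b, ring_c and wait_tray below 0.06 m and distance of each of ring_b, ring_c from where it was at the start of the episode below 0.02 m) or (horizontal distance between ring_b and seat_1 below 0.0065 m and z of ring_b in the frame of seat_1 below 0.002 m and angle between ring_b's own z axis and vertical below 0.06 rad and linear speed of ring_b below 0.02 m/s and horizontal distance between each of ring_a, ring_c and wait_tray below 0.06 m and distance of each of ring_a, ring_c from where it was at the start of the episode below 0.02 m) or (horizontal distance between ring_c and seat_1 below 0.0065 m and z of ring_c in the frame of seat_1 below 0.002 m and angle between ring_c's own z axis and vertical below 0.06 rad and linear speed of ring_c below 0.02 m/s and horizontal distance between each of ring_a, ring_b and wait_tray below 0.06 m and distance of each of ring_a, ring_b from where it was at the start of the episode below 0.02 m))) or (value of joint indicator between 0.027 and 0.033 m and ((horizontal distance between ring_a and seat_2 below 0.0065 m and z of ring_a in the frame of seat_2 below 0.002 m and angle between ring_a's own z axis and vertical below 0.06 rad and linear speed of ring_a below 0.02 m/s and horizontal distance between each of ring_b, ring_c and wait_tray below 0.06 m and distance of each of ring_b, ring_c from where it was at the start of the episode below 0.02 m) or (horizontal distance between ring_b and seat_2 below 0.0065 m and z of ring_b in the frame of seat_2 below 0.002 m and angle between ring_b's own z axis and vertical below 0.06 rad and linear speed of ring_b below 0.02 m/s and horizontal distance between each of ring_a, ring_c and wait_tray below 0.06 m and distance of each of ring_a, ring_c from where it was at the start of the episode below 0.02 m) or (horizontal distance between ring_c and seat_2 below 0.0065 m and z of ring_c in the frame of seat_2 below 0.002 m and angle between ring_c's own z axis and vertical below 0.06 rad and linear speed of ring_c below 0.02 m/s and horizontal distance between each of ring_a, ring_b and wait_tray below 0.06 m and distance of each of ring_a, ring_b from where it was at the start of the episode below 0.02 m))) or (value of joint indicator between 0.039 and 0.045 m and ((horizontal distance between ring_a and seat_3 below 0.0065 m and z of ring_a in the frame of seat_3 below 0.002 m and angle between ring_a's own z axis and vertical below 0.06 rad and linear speed of ring_a below 0.02 m/s and horizontal distance between each of ring_b, ring_c and wait_tray below 0.06 m and distance of each of ring_b, ring_c from where it was at the start of the episode below 0.02 m) or (horizontal distance between ring_b and seat_3 below 0.0065 m and z of ring_b in the frame of seat_3 below 0.002 m and angle between ring_b's own z axis and vertical below 0.06 rad and linear speed of ring_b below 0.02 m/s and horizontal distance between each of ring_a, ring_c and wait_tray below 0.06 m and distance of each of ring_a, ring_c from where it was at the start of the episode below 0.02 m) or (horizontal distance between ring_c and seat_3 below 0.0065 m and z of ring_c in the frame of seat_3 below 0.002 m and angle between ring_c's own z axis and vertical below 0.06 rad and linear speed of ring_c below 0.02 m/s and horizontal distance between each of ring_a, ring_b and wait_tray below 0.06 m and distance of each of ring_a, ring_b from where it was at the start of the episode below 0.02 m))))); the robot touches nothing.
It fails at once if the contact forces of a ring on the gauge summed to more than 40 N (a push of some 20 N) (contact force between any of ring_a, ring_b, ring_c and gauge above 40 N).
It fails at once if the beaker, the crucible or the small weight was displaced by more than 30 mm (distance of any of beaker, crucible, weight_200 from where it was at the start of the episode above 0.03 m).
It also fails if it takes over 48 s, if anything falls off the work surface, if the arm or the gripper's body presses on something with over 40 N, if the wrist force passes 120 N, or if a joint passes its speed limit or range.

### The arm

A 7-joint arm with a two-finger parallel gripper is mounted at the origin on a cart in front of the work surface, level with it; the furniture and walls round the work are solid. World frame = base frame: x ahead of the robot, y to its left, z up, the work surface at z = 0. Lengths are in mm, angles in rad, forces in N, time in s.
With the tool pointing down it reaches from about 350 to 900 mm from the base axis. Payload 7.2 kg.
Tool frame: the origin (TCP) lies midway between the tips of the shut fingers; the grasp point (between the pads) lies 19 mm behind it; z points along the fingers, y is the direction in which the jaws open and shut (so a half turn about z gives the same grasp; the last joint's range is limited). The gripper opens to 85 mm and grips with 20 to 120 N. Pads are 22 mm wide; open, the fingers measure 114 mm over their backs; the gripper's body (76 mm by 85 mm) begins 54 mm behind the grasp point. The pads swing forward as they close: fully open they stand 13 mm farther back than shut.
Start: joints at [-1.216, 0.411, -0.013, 1.596, 0.006, 1.134, -0.082], TCP at [256.457, 569.964, 231.297] pointing down, gripper open.
Joint ranges: [-2.95, 2.95], [-0.29, 1.99], [-1.47, 1.44], [0.14, 2.54], [-1.03, 4.17], [0.13, 1.85], [-2.86, 2.86]. Speed limits (rad/s): [2.39, 2.39, 3.01, 3.01, 3.14, 3.14, 3.14].

### API

Orientations are given as a rotation vector (axis times angle).
In Python, from plant import state, snapshot, camera_params, env gives the robot as it stands.
- The arm moves only by the shell command python3 -m jog 'ROWS'. ROWS is JSON, a list of rows, each a list of 3 entries, a list of its own where there are three numbers: the opening in per cent of the stroke, from 0 (shut) to 100 (fully open), then the shift along the tool's x, y, z in cm, then the turn, a rotation vector about the tool's x, y, z in degrees. A call has 1 to 12 rows; each row shifts and turns the commanded pose from where the row before left it, along the tool's axes as they then stand; what a row does not reach is not made up. A row lasts 1/12 s, in which the tool goes at most 41.7 mm and 7.16 degrees, less where a joint would pass 70% of its speed; a pose out of reach is approached as far as the arm can. A call with a gripper value outside its range is refused whole. The fingers move at their own pace and stop on an object; the grip force is fixed at half the most. Time passes only in rows, so rows that do not move let the fingers close. It gives the time, the measured TCP pose, the force and the opening at its end, in the units of the state.
- state(): the state, without advancing time (a new reading comes with each control period).
- snapshot(name): name is "scene" or "top" or "wrist"; returns the picture (420x560x3 uint8, red, green, blue); there is no depth.
- camera_params(name): a dict with "intrinsics" (3x3 intrinsics, pixels), "camera_from_world" (4x4, takes a point from world to camera coordinates). Camera axes: x right, y down, z forward; pixel columns grow to the right and rows downward; lengths in mm; the calibration is good to about 2 mm. A picture is of the moment at which its call begins: read the wrist's pose just before it. camera_params takes no time and is no camera call; for the wrist camera it gives the pose at the moment of the call.
- env.finish_job(): hands the job in, once; it reports no verdict.
The state is a dict: "time_s": time; "qpos": joint angles; "joint_velocities": joint speeds; "tau": joint torques, N m; "position": TCP position; "ee_rot": TCP orientation; "force": force on the tool from outside, world axes, zero at the start; "ft_torque": the same for the moment, N m; "opening": finger opening in mm.
Only numpy, scipy, OpenCV 4.12 (cv2) and the standard library are available. Lean on these libraries where they do the work, as an engineer would, in place of code of your own. Each camera call takes 0.05 s, during which the arm holds its last target.

## Working session

There is one attempt and no reset: what is moved stays moved. The work goes in short steps, Python scripts to look and compute and a shell command to move; the robot and the scene stay as the last step left them, time stands still between calls to the robot, and variables do not carry over. Pictures are saved under pics/ and viewed, and the job is handed in when it is done.

```bash
mkdir -p pics; ls; cat > h.py <<'E'
from plant import state, snapshot, camera_params, env
import numpy as np, cv2
def save(img,name,crop=None,s=1):
    if crop: 
        x0,y0,x1,y1=crop; img=img[y0:y1,x0:x1]
    if s!=1: img=cv2.resize(img,None,fx=s,fy=s,interpolation=cv2.INTER_CUBIC)
    cv2.imwrite('pics/'+name+'.png',img[:,:,::-1])
def unproj(P,u,v,z):
    K=np.array(P['intrinsics']);T=np.array(P['camera_from_world']);R=T[:3,:3];t=T[:3,3]
    d=R.T@np.linalg.inv(K)@np.array([u,v,1.]);c=-R.T@t
    return c+d*(z-c[2])/d[2]
def proj(P,p):
    K=np.array(P['intrinsics']);T=np.array(P['camera_from_world'])
    q=K@(T[:3,:3]@np.array(p,float)+T[:3,3]);return q[:2]/q[2]
E
python3 - <<'E'
from h import *
np.set_printoptions(precision=3,suppress=True)
s=state();print(s)
for n in ['scene','top','wrist']:
    P=camera_params(n);i=snapshot(n);np.save('pics/'+n+'0.npy',i);save(i,n+'0',s=1.4)
    print(n,P)
E
```

```text
pics
{'time_s': 0.0, 'qpos': array([-1.216,  0.412, -0.013,  1.597,  0.006,  1.134, -0.082]), 'joint_velocities': array([ 0.   ,  0.001, -0.001,  0.   , -0.001,  0.001,  0.001]), 'tau': array([ -0.001, -60.062,   0.681, -29.943,   0.014,   0.011,   0.   ]), 'position': array([256.299, 569.497, 230.458]), 'ee_rot': array([-0.659, -3.071,  0.003]), 'force': array([0.227, 1.243, 0.537]), 'ft_torque': array([ 0.004,  0.016, -0.033]), 'opening': 85.54619785997807}
scene {'intrinsics': array([[494.608,   0.   , 280.317],
       [  0.   , 494.608, 206.451],
       [  0.   ,   0.   ,   1.   ]]), 'camera_from_world': array([[  -0.93 ,   -0.367,   -0.013,  564.2  ],
       [  -0.276,    0.722,   -0.634,  145.33 ],
       [   0.242,   -0.586,   -0.773, 1060.812],
       [   0.   ,    0.   ,    0.   ,    1.   ]])}
top {'intrinsics': array([[430.501,   0.   , 282.063],
       [  0.   , 430.501, 221.406],
       [  0.   ,   0.   ,   1.   ]]), 'camera_from_world': array([[  -0.022,   -1.   ,    0.005,   64.717],
       [  -0.996,    0.022,   -0.083,  588.797],
       [   0.083,   -0.007,   -0.997, 1052.351],
       [   0.   ,    0.   ,    0.   ,    1.   ]])}
wrist {'intrinsics': array([[298.829,   0.   , 283.648],
       [  0.   , 298.829, 209.261],
       [  0.   ,   0.   ,   1.   ]]), 'camera_from_world': array([[   0.41 ,    0.912,   -0.002, -623.437],
       [   0.872,   -0.392,    0.295,  -37.894],
       [   0.269,   -0.123,   -0.955,  379.323],
       [   0.   ,    0.   ,    0.   ,    1.   ]])}
```

View pics/scene0.png

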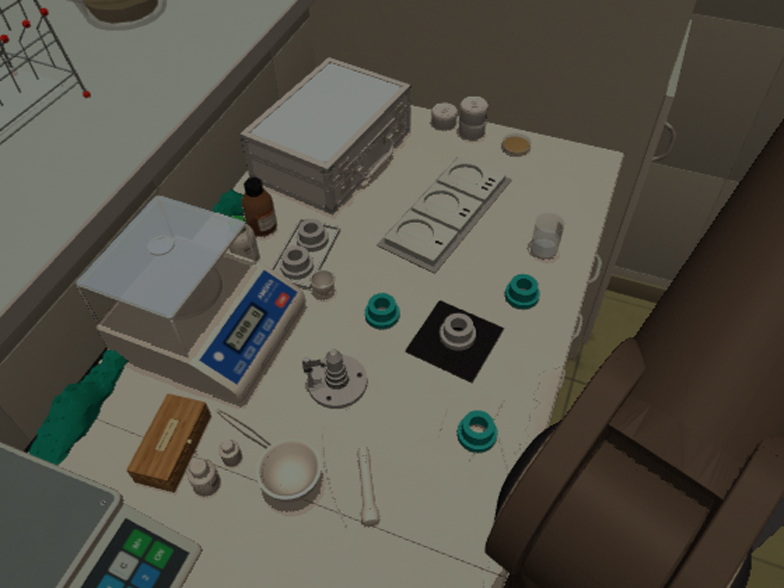

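View pics/top0.png

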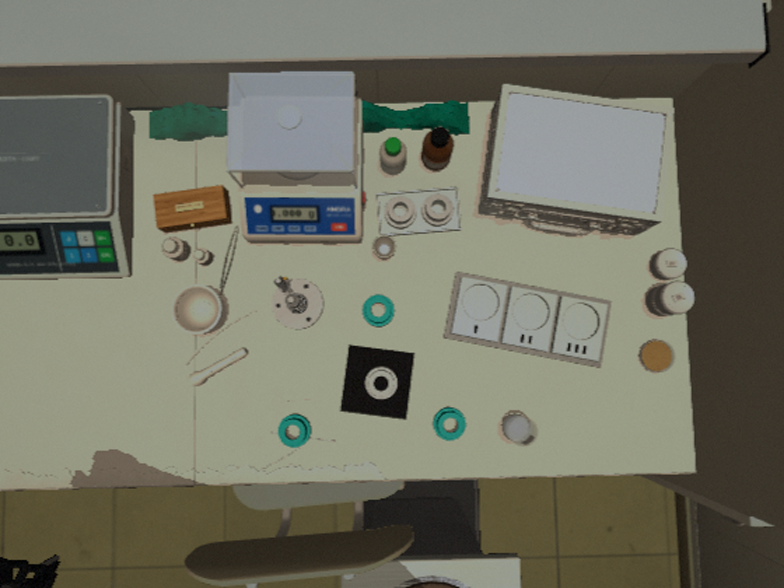

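View pics/wrist0.png

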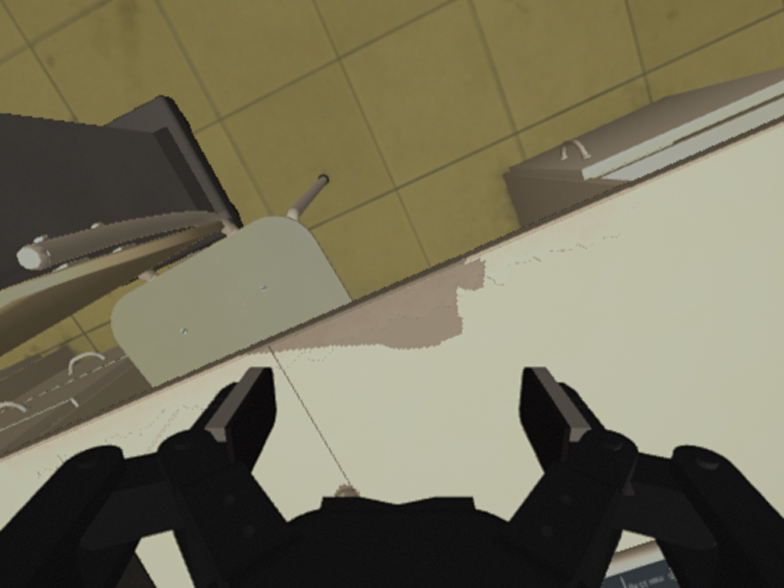

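The top view shows the mat ring at about (381,383), the gauge at (295,303) with its rod up-left, the blocks I/II/III running left to right at about (480..580,300..320), and the tray with its two rings at about (418,210). All of these are pixels in the 1.4x picture. Next I'll enlarge crops.

```bash
python3 - <<'E'
from h import *
i=np.load('pics/top0.npy')
save(i,'c1',(180,180,310,310),6)
save(i,'c2',(310,180,440,270),6)
j=np.load('pics/scene0.npy')
save(j,'c3',(205,200,365,300),5)
E
```

```text
(no output)
```

View pics/c1.png

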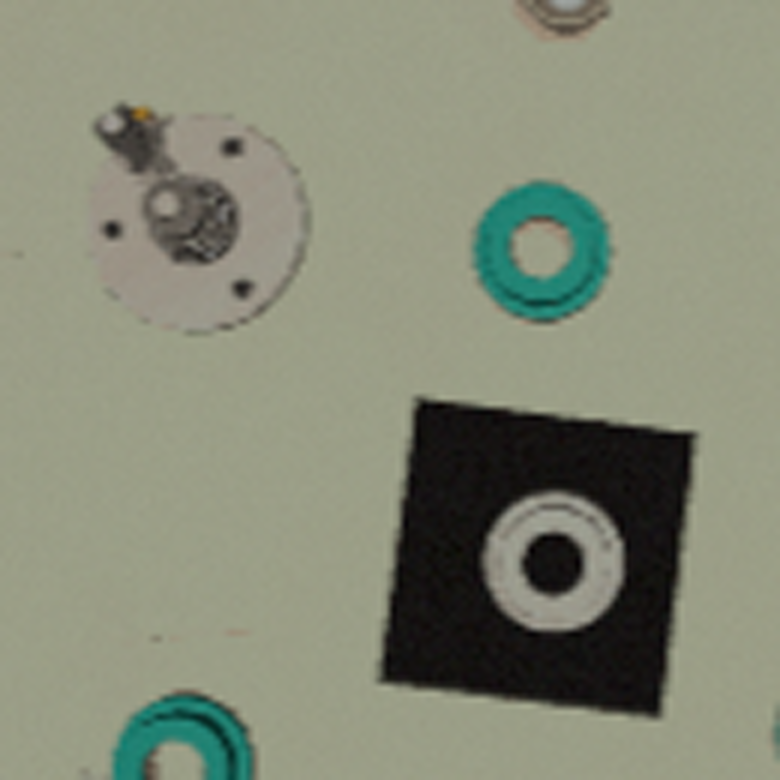

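View pics/c2.png

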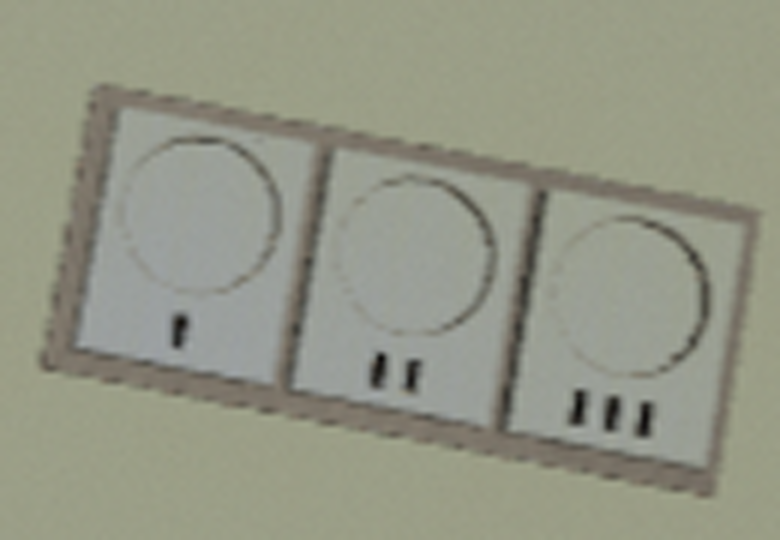

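View pics/c3.png

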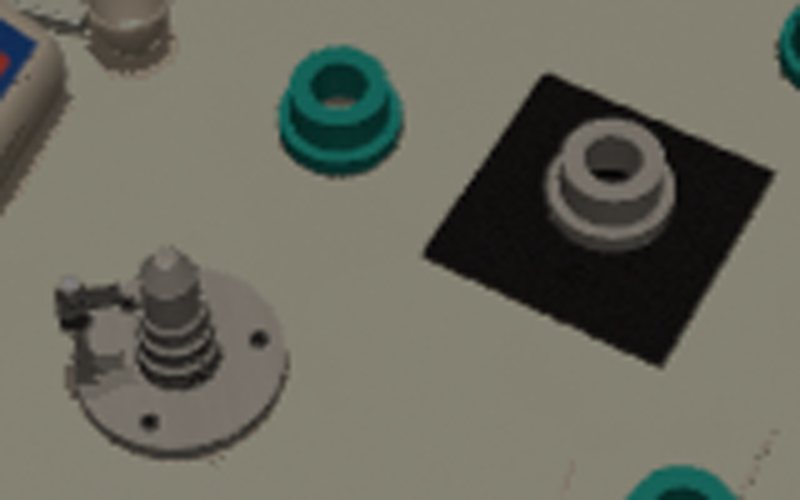

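```bash
python3 - <<'E'
from h import *
np.set_printoptions(precision=2,suppress=True)
P=camera_params('top');S=camera_params('scene')
def c(u,v,x0,y0,s): return (u+.5)/s-.5+x0,(v+.5)/s-.5+y0
def T(n,u,v,z,x0=180,y0=180): print(n,unproj(P,*c(u,v,x0,y0,6),z))
T('foot c',199.5,222,10);T('footL',90,222,10);T('footR',309,222,10);T('nose',166,204,84);T('rod',113,127,79)
T('ring flange',554,561,15);T('ring open',554,563,35)
for z in(15,):T('rfL',482,561,z);T('rfR',626,561,z)
T('s1',200,216,14,310);T('s2',414,256,14,310);T('s3',630,297,14,310)
def Q(n,u,v,z): print(n,unproj(S,*c(u,v,205,200,5),z))
Q('nose scene',167,253,84);Q('rod',68,285,79);Q('ring open scene',613,159,35);Q('foot',181,352,10)
E
```

```text
foot c [607.39 226.77  10.  ]
footL [608.4  272.98  10.  ]
footR [606.38 180.55  10.  ]
nose [607.53 228.47  84.  ]
rod [639.23 250.08  79.  ]
ring flange [461.93  79.85  15.  ]
ring open [461.84  79.48  35.  ]
rfL [462.61 109.81  15.  ]
rfR [461.26  49.89  15.  ]
s1 [ 602.36 -102.63   14.  ]
s2 [ 583.47 -192.25   14.  ]
s3 [ 564.17 -282.53   14.  ]
nose scene [608.13 228.33  84.  ]
rod [641.03 254.12  79.  ]
ring open scene [461.71  82.46  35.  ]
foot [607.58 229.17  10.  ]
```

```bash
cat >> h.py <<'E'
from scipy.spatial.transform import Rotation as Ro
def yaw(s=None):
    s=s or state();R=Ro.from_rotvec(s['ee_rot']).as_matrix();return np.degrees(np.arctan2(R[1,1],R[0,1]))
def totool(d,s=None):
    s=s or state();R=Ro.from_rotvec(s['ee_rot']).as_matrix();return R.T@np.array(d,float)/10
def rep():
    s=state();print(round(s['time_s'],2),'pos',s['position'].round(2),'yaw',round(yaw(s),2),'zax',Ro.from_rotvec(s['ee_rot']).as_matrix()[:,2].round(4),'F',s['force'].round(2),'M',s['ft_torque'].round(3),'open',round(s['opening'],2),'q',s['qpos'].round(2));return s
E
python3 - <<'E'
from h import *
s=rep();d=np.array([461.8,80.5,150])-s['position'];n=17
y0=yaw();
for k in range(n):
    a=np.radians(y0-119.8/n*k);y=np.array([np.cos(a),np.sin(a),0]);z=np.array([0,0,-1]);x=np.cross(y,z)
    print([round(float(d@v)/n/10,2) for v in(x,y,z)],end=',')
E
```

```text
0.15 pos [256.3  569.62 230.63] yaw 65.78 zax [-5.0e-04 -1.2e-03 -1.0e+00] F [-0.17  0.21 -0.74] M [ 0.001 -0.017 -0.024] open 85.51 q [-1.22  0.41 -0.01  1.6   0.01  1.13 -0.08]
[-2.28, -2.13, 0.47],[-2.53, -1.83, 0.47],[-2.73, -1.51, 0.47],[-2.9, -1.16, 0.47],[-3.02, -0.8, 0.47],[-3.09, -0.42, 0.47],[-3.12, -0.04, 0.47],[-3.1, 0.34, 0.47],[-3.04, 0.72, 0.47],[-2.92, 1.09, 0.47],[-2.77, 1.44, 0.47],[-2.57, 1.77, 0.47],[-2.33, 2.07, 0.47],[-2.06, 2.34, 0.47],[-1.76, 2.58, 0.47],[-1.43, 2.77, 0.47],[-1.08, 2.93, 0.47],
```

```bash
python3 -m jog '[[100,[-2.28,-2.13,0.47],[0,0,7.05]],[100,[-2.53,-1.83,0.47],[0,0,7.05]],[100,[-2.73,-1.51,0.47],[0,0,7.05]],[100,[-2.9,-1.16,0.47],[0,0,7.05]],[100,[-3.02,-0.8,0.47],[0,0,7.05]],[100,[-3.09,-0.42,0.47],[0,0,7.05]],[100,[-3.12,-0.04,0.47],[0,0,7.05]],[100,[-3.1,0.34,0.47],[0,0,7.05]],[100,[-3.04,0.72,0.47],[0,0,7.05]],[100,[-2.92,1.09,0.47],[0,0,7.05]],[100,[-2.77,1.44,0.47],[0,0,7.05]],[100,[-2.57,1.77,0.47],[0,0,7.05]]]'; python3 -m jog '[[100,[-2.33,2.07,0.47],[0,0,7.05]],[100,[-2.06,2.34,0.47],[0,0,7.05]],[100,[-1.76,2.58,0.47],[0,0,7.05]],[100,[-1.43,2.77,0.47],[0,0,7.05]],[100,[-1.08,2.93,0.47],[0,0,7.05]],[100,[0,0,0],[0,0,0]]]'; python3 - <<'E'
from h import *
s=rep();P=camera_params('wrist');i=snapshot('wrist');np.save('pics/w1.npy',i);save(i,'w1',s=1.4)
print(proj(P,[461.8,80.5,35])*1.4)
E
```

```text
time_s: 1.15
position: [401.5, 223.1, 174.7]
ee_rot: [-2.56, -1.821, -0.0]
force: [0.8, -0.6, -0.7]
opening: 85.7
time_s: 1.65
position: [463.0, 75.0, 151.1]
ee_rot: [2.993, 0.947, 0.0]
force: [-0.5, 0.8, 0.3]
opening: 85.1
1.65 pos [463.03  74.98 151.06] yaw -54.87 zax [ 8.0e-04 -2.5e-03 -1.0e+00] F [-0.52  0.78  0.26] M [-0.012  0.031 -0.052] open 85.08 q [-0.75  0.26  0.58  2.08 -0.19  0.84 -1.02]
[388.56505508 281.69479861]
```

View pics/w1.png

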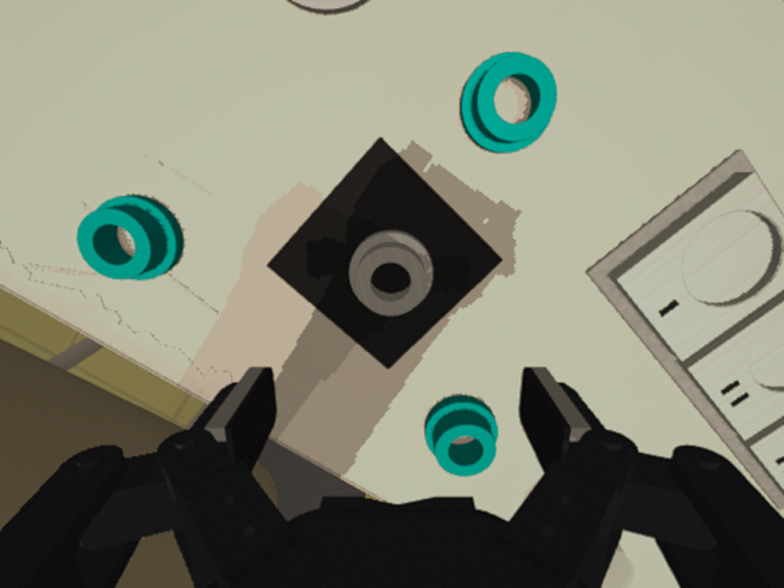

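```bash
python3 - <<'E'
from h import *
np.set_printoptions(precision=2,suppress=True)
P=camera_params('wrist');i=np.load('pics/w1.npy')
save(i,'w1c',(230,150,330,230),8)
u,v=(391.5+.5)/1.4-.5,(278+.5)/1.4-.5
print(unproj(P,u,v,35)); print(state()['position'])
E
```

```text
[463.89  83.43  35.  ]
[462.19  77.74 151.11]
```

View pics/w1c.png

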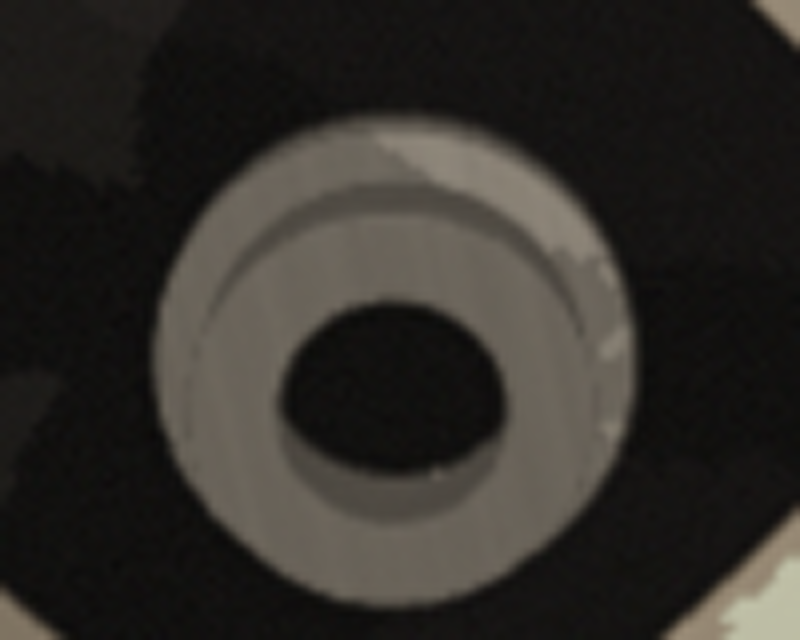

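```bash
python3 -m jog '[[100,[0.15,-0.27,3.0],[0,0,0]],[100,[0,0,3.0],[0,0,0]],[100,[0,0,0],[0,0,0]],[100,[0,0,0],[0,0,0]],[100,[0,0,0],[0,0,0]]]'; python3 - <<'E'
from h import *
s=rep();P=camera_params('wrist');i=snapshot('wrist');np.save('pics/w2.npy',i);np.save('pics/w2P.npy',P,allow_pickle=True);save(i,'w2',s=1.4)
print(proj(P,[461.8,80.5,35])*1.4);save(i,'w2c',(200,150,360,270),5); rep()
E
```

```text
time_s: 2.12
position: [461.7, 84.3, 92.4]
ee_rot: [-2.988, -0.971, -0.001]
force: [-0.0, -0.3, -0.5]
opening: 85.3
2.12 pos [461.65  84.32  92.38] yaw -54.01 zax [ 3.e-04  2.e-04 -1.e+00] F [-0.02 -0.34 -0.51] M [ 0.007 -0.04  -0.016] open 85.33 q [-0.71  0.36  0.53  2.13 -0.28  0.71 -0.95]
[403.52661073 320.96022052]
2.17 pos [462.07  84.36  92.75] yaw -54.02 zax [ 1.5e-03  7.0e-04 -1.0e+00] F [1.43 0.76 0.66] M [-0.022 -0.025 -0.044] open 85.53 q [-0.71  0.36  0.53  2.13 -0.28  0.71 -0.95]
```

View pics/w2.png

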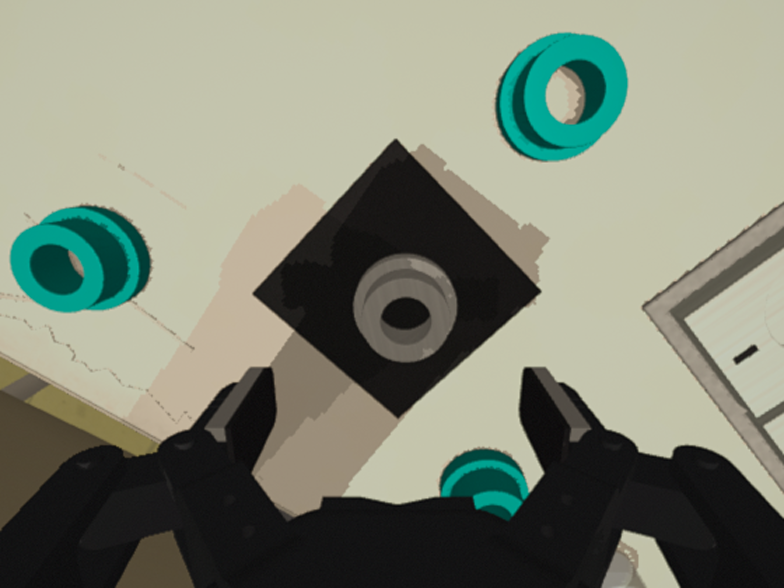

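View pics/w2c.png

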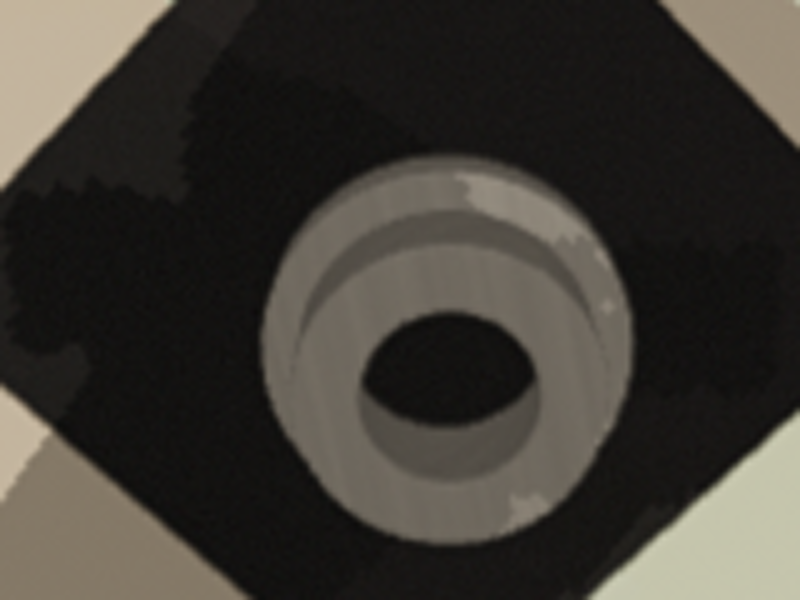

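```bash
python3 - <<'E'
from h import *
np.set_printoptions(precision=2,suppress=True)
P=np.load('pics/w2P.npy',allow_pickle=True).item()
print(unproj(P,289.7,228.8,35))
# flange outer: left 262,right 634; 
u=(448+.5)/5-.5+200
print('flange mid-x at row', unproj(P,u,(345.5)/5-.5+150,15))
s=rep();print(totool(unproj(P,289.7,228.8,35)-s['position']))
E
```

```text
[462.69  79.86  35.  ]
flange mid-x at row [463.38  80.34  15.  ]
2.17 pos [462.07  84.36  92.75] yaw -54.02 zax [ 0.  0. -1.] F [1.43 0.76 0.66] M [-0.02 -0.03 -0.04] open 85.53 q [-0.71  0.36  0.53  2.13 -0.28  0.71 -0.95]
[-0.22  0.4   5.77]
```

```bash
python3 -m jog '[[64,[-0.22,0.34,1.0],[0,0,0]],[64,[0,0,1.0],[0,0,0]],[64,[0,0,0],[0,0,0]],[64,[0,0,0],[0,0,0]],[64,[0,0,0],[0,0,0]]]'; python3 - <<'E'
from h import *
s=rep();P=camera_params('wrist');i=snapshot('wrist');np.save('pics/w3.npy',i);np.save('pics/w3P.npy',P,allow_pickle=True);save(i,'w3',s=1.4)
R=Ro.from_rotvec(s['ee_rot']).as_matrix()
for x in(0,11,-11):
  for b in (0,4,8,12,16):
    o=s['opening']/2
    print(x,b,[(proj(P,s['position']+R@np.array([x,sy*o,-b]))*1.4).round(1).tolist() for sy in(-1,1)])
rep()
E
```

```text
time_s: 2.58
position: [461.5, 79.7, 71.4]
ee_rot: [2.989, 0.969, -0.0]
force: [-0.3, -0.6, 1.0]
opening: 54.7
2.58 pos [461.47  79.7   71.37] yaw -54.09 zax [-3.e-04 -1.e-04 -1.e+00] F [-0.29 -0.56  1.04] M [-0.017 -0.016 -0.001] open 54.7 q [-0.68  0.4   0.5   2.15 -0.31  0.66 -0.91]
0 0 [[324.8, 370.3], [470.0, 370.2]]
0 4 [[323.0, 375.4], [471.8, 375.4]]
0 8 [[321.1, 380.8], [473.7, 380.7]]
0 12 [[319.1, 386.5], [475.7, 386.4]]
0 16 [[317.0, 392.4], [477.8, 392.4]]
11 0 [[323.3, 343.4], [471.5, 343.4]]
11 4 [[321.4, 348.0], [473.4, 347.9]]
11 8 [[319.4, 352.8], [475.4, 352.7]]
11 12 [[317.4, 357.8], [477.5, 357.8]]
11 16 [[315.2, 363.1], [479.7, 363.1]]
-11 0 [[326.2, 396.1], [468.5, 396.0]]
-11 4 [[324.5, 401.7], [470.3, 401.7]]
-11 8 [[322.7, 407.6], [472.1, 407.6]]
-11 12 [[320.8, 413.9], [474.0, 413.8]]
-11 16 [[318.8, 420.4], [476.0, 420.4]]
2.63 pos [461.63  79.75  71.5 ] yaw -54.08 zax [ 1.e-04  0.e+00 -1.e+00] F [ 0.47 -0.05 -0.27] M [ 0.022  0.017 -0.022] open 54.92 q [-0.68  0.4   0.5   2.15 -0.31  0.66 -0.91]
```

View pics/w3.png

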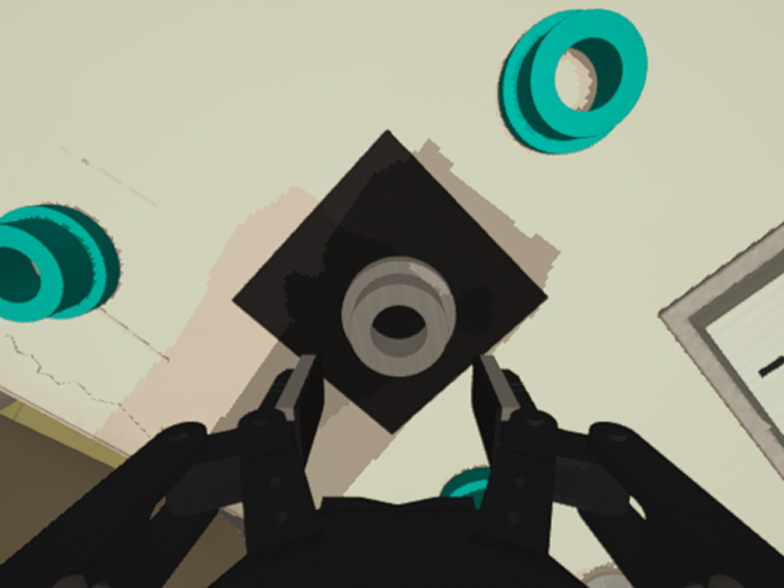

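```bash
python3 -m jog '[[64,[0.07,0,2.5],[0,0,0]],[64,[0,0,2.5],[0,0,0]],[64,[0,0,1.0],[0,0,0]],[64,[0,0,0],[0,0,0]],[40,[0,0,0],[0,0,0]],[25,[0,0,0],[0,0,0]],[10,[0,0,0],[0,0,0]],[10,[0,0,0],[0,0,0]],[10,[0,0,0],[0,0,0]]]'; python3 - <<'E'
from h import *
rep()
E
```

```text
time_s: 3.38
position: [463.1, 80.1, 13.0]
ee_rot: [-2.988, -0.968, -0.003]
force: [-2.5, -1.4, 17.8]
opening: 44.3
3.38 pos [463.12  80.09  12.96] yaw -54.11 zax [ 0.0017  0.001  -1.    ] F [-2.54 -1.4  17.77] M [-0.337  0.583  0.078] open 44.34 q [-0.61  0.51  0.42  2.17 -0.41  0.53 -0.83]
```

```bash
python3 -m jog '[[10,[0,0,-1.0],[0,0,0]],[10,[0,0,-3.5],[0,0,0]],[10,[0,0,-3.5],[0,0,0]],[10,[0,0,-3.5],[0,0,0]],[10,[0,0,0],[0,0,0]],[10,[0,0,0],[0,0,0]],[10,[0,0,0],[0,0,0]]]'; python3 - <<'E'
from h import *
s=rep();P=camera_params('wrist');i=snapshot('wrist');np.save('pics/w4.npy',i);np.save('pics/w4P.npy',P,allow_pickle=True);save(i,'w4',s=1.4);save(i,'w4c',(190,180,390,330),4)
d=totool([607.7-s['position'][0],228.2-s['position'][1],0]);print(d)
E
```

```text
time_s: 3.97
position: [461.4, 80.5, 126.2]
ee_rot: [-2.988, -0.969, 0.001]
force: [-0.4, -1.0, -2.2]
opening: 44.0
3.97 pos [461.44  80.46 126.16] yaw -54.05 zax [-6.e-04  3.e-04 -1.e+00] F [-0.36 -0.97 -2.2 ] M [-0.036  0.031 -0.022] open 44.0 q [-0.75  0.31  0.57  2.11 -0.23  0.79 -0.98]
[20.51399286 -3.37405961 -0.03368045]
```

View pics/w4.png

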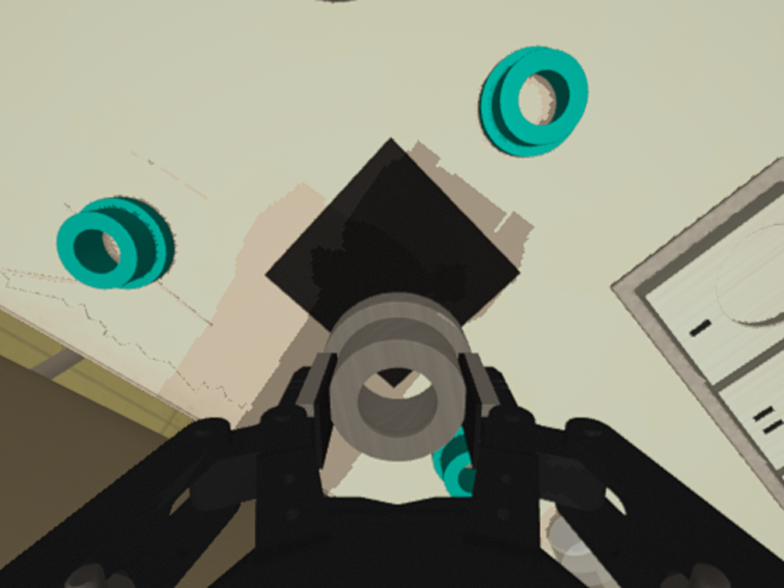

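View pics/w4c.png

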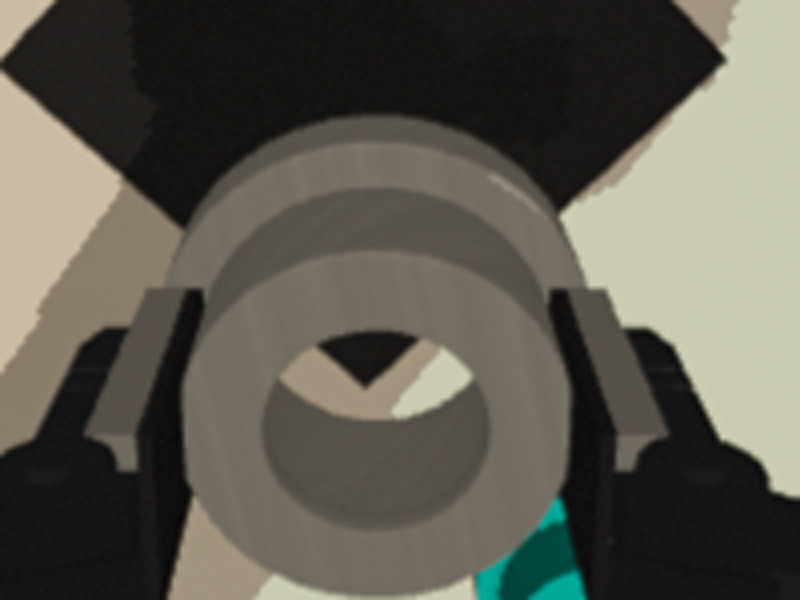

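```bash
python3 - <<'E'
from h import *
np.set_printoptions(precision=2,suppress=True)
P=np.load('pics/w4P.npy',allow_pickle=True).item();s=state()
for zz in (147,148.2,149.5):
    a=unproj(P,283.75,287.0,zz);l=unproj(P,190+263.5/4-.5,287,zz);r=unproj(P,190+490.5/4-.5,287,zz)
    print(a,totool(a-s['position'])*10,np.linalg.norm(l-r))
# hub outer at top: left 184,right 571 -> width at row ~ 385?
p=s['position'];R=Ro.from_rotvec(s['ee_rot']).as_matrix()
for ox in (0,1,2,3):
    t=np.linspace(0,2*np.pi,181)
    q=np.array([proj(P,p+R@np.array([ox+13*np.cos(k),13*np.sin(k),-22])) for k in t])
    q4=(q-[190,180]+.5)*4-.5
    print(ox,q4.min(0),q4.max(0))
E
```

```text
[460.84  80.16 147.  ] [ -0.25  -0.06 -21.47] 26.182935452539454
[461.44  80.59 148.2 ] [  0.49  -0.06 -22.67] 25.923651132935024
[462.09  81.07 149.5 ] [  1.29  -0.06 -23.97] 25.64275978669685
0 [263.79 327.72] [490.25 527.01]
1 [263.55 319.6 ] [490.49 519.75]
2 [263.31 311.44] [490.74 512.45]
3 [263.07 303.25] [490.99 505.12]
```

```bash
python3 -m jog '[[10,[3.4,-0.84,0],[0,0,0]],[10,[3.5,-0.84,0],[0,0,0]],[10,[3.5,-0.84,0],[0,0,0]],[10,[3.1,-0.85,0],[0,0,0]],[10,[0,0,0],[0,0,0]],[10,[0,0,0],[0,0,0]],[10,[0,0,0],[0,0,0]],[10,[0,0,0],[0,0,0]]]'; python3 - <<'E'
from h import *
s=rep();P=camera_params('wrist');i=snapshot('wrist');np.save('pics/w5.npy',i);np.save('pics/w5P.npy',P,allow_pickle=True);save(i,'w5',s=1.4);
u,v=proj(P,[607.7,228.2,50]).astype(int);x0=max(0,u-80);y0=max(0,v-70);save(i,'w5c',(x0,y0,x0+160,y0+120),5);print(x0,y0)
print(totool([607.7-s['position'][0],228.2-s['position'][1],0]))
E
```

```text
time_s: 4.68
position: [550.5, 185.1, 125.2]
ee_rot: [2.988, 0.966, -0.004]
force: [-0.3, 0.0, -3.1]
opening: 44.2
4.68 pos [550.48 185.08 125.23] yaw -54.17 zax [-0.0024 -0.0016 -1.    ] F [-0.25  0.03 -3.14] M [-0.002 -0.045 -0.011] open 44.21 q [-0.8   0.49  0.52  1.84 -0.3   0.9  -1.07]
201 50
[ 7.1632005  -0.1467347  -0.01408066]
```

View pics/w5.png

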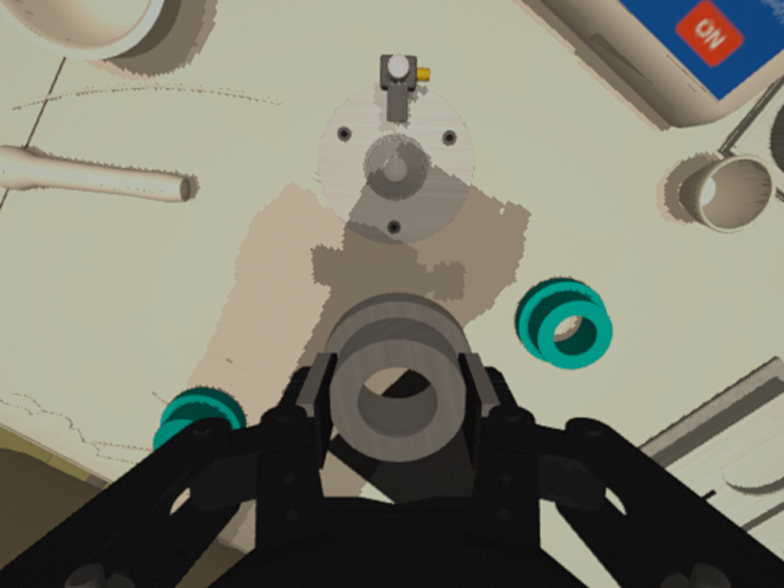

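View pics/w5c.png

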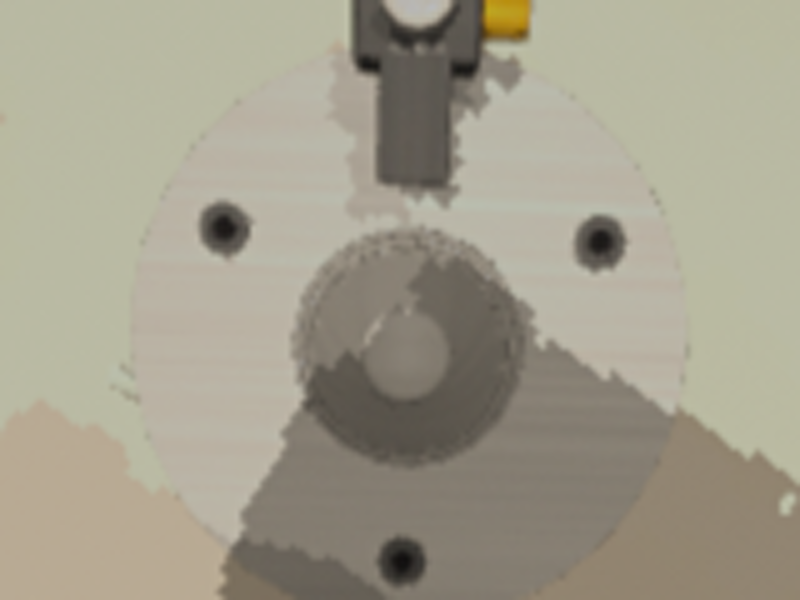

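```bash
python3 - <<'E'
from h import *
np.set_printoptions(precision=2,suppress=True)
P=np.load('pics/w5P.npy',allow_pickle=True).item();s=state()
def c(u,v): return (u+.5)/5-.5+201,(v+.5)/5-.5+50
for n,u,v,z in [('nose',408,354,84),('land3',410,346,23),('rod',419,-6,79),('tabend',414,185,None or 63)]:
    a=unproj(P,*c(u,v),z);print(n,a,totool(a-s['position'])*10)
R=Ro.from_rotvec(s['ee_rot']).as_matrix()
def ell(p,r):
    q=np.array([proj(P,[p[0]+r*np.cos(k),p[1]+r*np.sin(k),p[2]]) for k in np.linspace(0,2*np.pi,181)])
    q=(q-[201,50]+.5)*5-.5;return q.min(0).round(1),q.max(0).round(1)
for dx,dy in((607.7,228.2),(608.2,228.2),(607.7,228.7)):
  print(dx,dy,'foot',ell((dx,dy,10),46),'nose',ell((dx,dy,84),5),'land',ell((dx,dy,23),18))
E
```

```text
nose [608.55 228.21  84.  ] [72.13 -1.01 41.53]
land3 [608.93 228.4   23.  ] [ 72.67  -0.94 102.53]
rod [640.83 249.95  79.  ] [111.04   0.27  46.45]
tabend [625.4  239.51  63.  ] [92.45 -0.3  62.49]
607.7 228.2 foot (array([127.4,  44.2]), array([686.2, 628.3])) nose (array([361.3, 315.5]), array([446.3, 404.1])) land (array([291.5, 230.7]), array([521.4, 470.7]))
608.2 228.2 foot (array([129. ,  41.3]), array([688.1, 626. ])) nose (array([363.7, 311.8]), array([448.8, 400.6])) land (array([293.3, 227.9]), array([523.4, 468.1]))
607.7 228.7 foot (array([124.8,  42.1]), array([683.8, 626.6])) nose (array([357.8, 312.8]), array([442.9, 401.5])) land (array([288.8, 228.7]), array([518.9, 468.9]))
```

```bash
python3 -m jog '[[10,[3.6,-0.05,0],[0,0,0]],[10,[3.6,-0.045,0],[0,0,0]],[10,[0,0,0],[0,0,0]],[10,[0,0,0],[0,0,0]],[10,[0,0,0],[0,0,0]],[10,[0,0,0],[0,0,0]],[10,[0,0,0],[0,0,0]]]'; python3 - <<'E'
from h import *
s=rep();
print(totool([608.3-s['position'][0],228.2-s['position'][1],0])*10)
P=camera_params('wrist');i=snapshot('wrist');np.save('pics/w6.npy',i);np.save('pics/w6P.npy',P,allow_pickle=True);save(i,'w6c',(190,180,390,330),4)
j=snapshot('scene');save(j,'s6c',(205,200,305,300),6)
E
```

```text
time_s: 5.32
position: [608.8, 228.6, 126.6]
ee_rot: [-2.989, -0.967, 0.001]
force: [0.6, 0.9, -2.7]
opening: 44.1
5.32 pos [608.78 228.64 126.62] yaw -54.15 zax [-4.e-04  0.e+00 -1.e+00] F [ 0.64  0.93 -2.7 ] M [ 0.002 -0.044 -0.002] open 44.07 q [-0.78  0.59  0.51  1.66 -0.34  0.97 -1.1 ]
[-6.41106289e-01  7.43353664e-02  2.06250526e-04]
```

View pics/w6c.png

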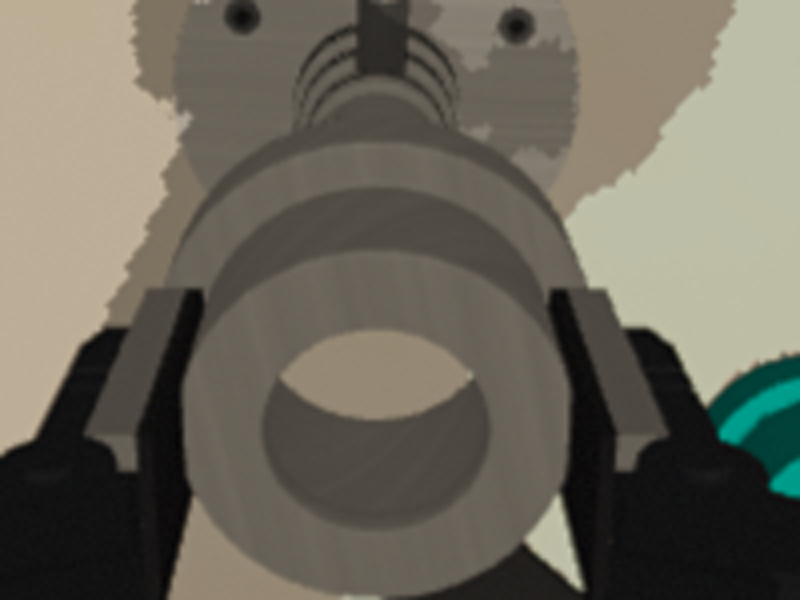

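View pics/s6c.png

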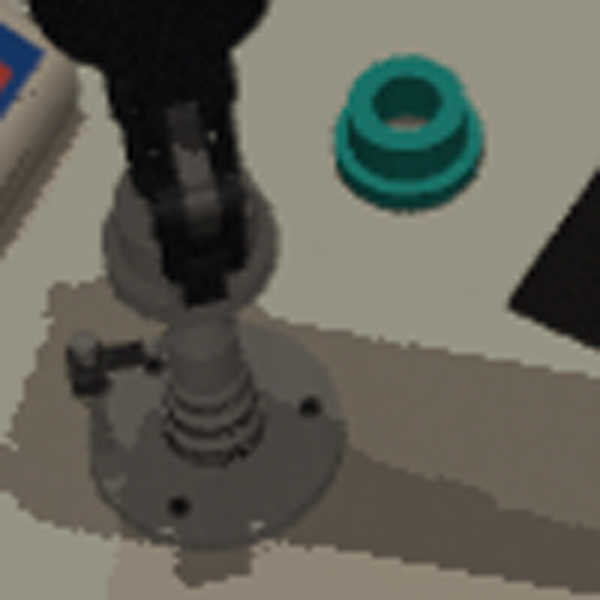

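```bash
python3 -m jog '[[10,[-0.04,0,1.5],[0,0,0]],[10,[0,0,1.5],[0,0,0]],[10,[0,0,1.5],[0,0,0]],[10,[0,0,0],[0,0,0]],[10,[0,0,0],[0,0,0]],[10,[0,0,0],[0,0,0]]]'; python3 - <<'E'
from h import *
s=rep();P=camera_params('wrist');i=snapshot('wrist');np.save('pics/w7.npy',i);np.save('pics/w7P.npy',P,allow_pickle=True);save(i,'w7c',(190,180,390,330),4)
E
```

```text
time_s: 5.92
position: [609.5, 229.4, 82.3]
ee_rot: [-2.989, -0.969, -0.002]
force: [0.8, -0.3, -2.7]
opening: 44.6
5.92 pos [609.5  229.45  82.33] yaw -54.09 zax [ 1.e-03  3.e-04 -1.e+00] F [ 0.8  -0.32 -2.72] M [0.004 0.02  0.027] open 44.56 q [-0.76  0.65  0.48  1.69 -0.37  0.89 -1.07]
```

View pics/w7c.png

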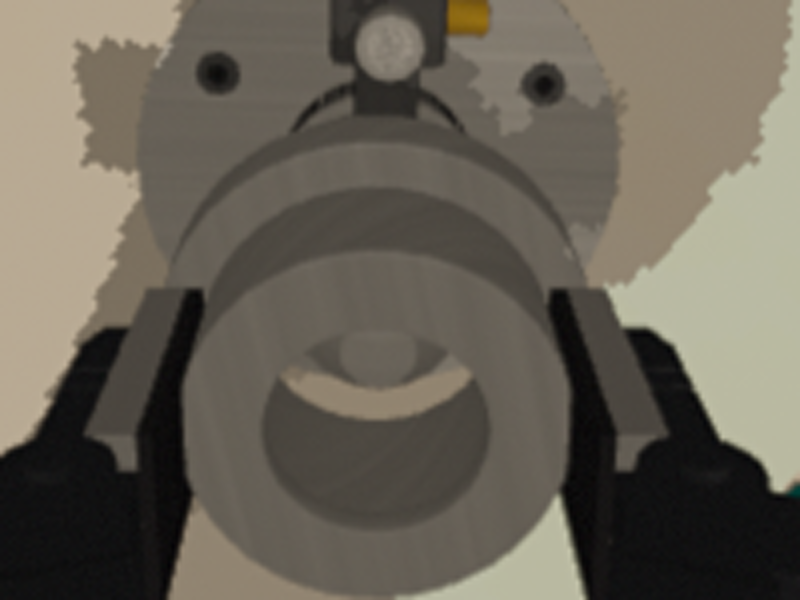

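```bash
python3 - <<'E'
from h import *
np.set_printoptions(precision=2,suppress=True)
P=np.load('pics/w7P.npy',allow_pickle=True).item();s=state();rep()
p=np.array([609.5,229.45,82.33]);R=Ro.from_rotvec(s['ee_rot']).as_matrix()
def c(u,v): return (u+.5)/4-.5+190,(v+.5)/4-.5+180
a=unproj(P,*c(378.5,357),84);print('nose',a,R.T@(a-p))
a=unproj(P,*c(376.5,429.5),82.33+22);print('ringtop',a,R.T@(a-p))
for r in(13,15,17):
  for zb in(9,10,11): print(r,zb,(proj(P,p+R@np.array([-r,0,zb]))-[190,180]+.5)*4-.5)
  print('top',(proj(P,p+R@np.array([-13,0,-zb+0-11]))-[190,180]+.5)*4-.5)
E
```

```text
5.97 pos [609.73 229.55  82.6 ] yaw -54.09 zax [ 0.  0. -1.] F [ 0.31  0.7  -2.86] M [ 0.01 -0.03  0.01] open 44.42 q [-0.76  0.65  0.48  1.69 -0.37  0.89 -1.07]
nose [608.24 228.28  84.  ] [-1.7   0.21 -1.67]
ringtop [609.48 229.54 104.33] [  0.07  -0.07 -22.  ]
13 9 [376.81 391.8 ]
13 10 [376.8  388.21]
13 11 [376.79 384.66]
top [377.11 527.28]
15 9 [376.81 404.24]
15 10 [376.8  400.59]
15 11 [376.79 396.99]
top [377.11 527.28]
17 9 [376.81 416.59]
17 10 [376.8  412.89]
17 11 [376.79 409.23]
top [377.11 527.28]
```

```bash
python3 -m jog '[[10,[-0.16,0.02,0],[0,0,0]],[10,[0,0,1.0],[0,0,0]],[10,[0,0,1.0],[0,0,0]],[10,[0,0,0],[0,0,0]],[10,[0,0,0],[0,0,0]],[10,[0,0,0],[0,0,0]]]'; python3 - <<'E'
from h import *
s=rep();print(totool(np.array([608.24,228.3,0])-s['position'])*10);P=camera_params('wrist');i=snapshot('wrist');np.save('pics/w8.npy',i);np.save('pics/w8P.npy',P,allow_pickle=True);save(i,'w8c',(190,180,390,330),4)
rep()
E
```

```text
time_s: 6.47
position: [607.7, 228.3, 61.0]
ee_rot: [2.988, 0.969, -0.001]
force: [0.5, -0.5, -2.9]
opening: 44.3
6.47 pos [607.65 228.26  60.96] yaw -54.08 zax [-8.e-04 -5.e-04 -1.e+00] F [ 0.54 -0.54 -2.94] M [-0.018 -0.032 -0.047] open 44.27 q [-0.75  0.67  0.47  1.71 -0.38  0.86 -1.06]
[ 0.54983408  0.31834859 60.9589313 ]
6.52 pos [607.88 228.34  61.27] yaw -54.08 zax [-2.e-04 -2.e-04 -1.e+00] F [ 0.31 -0.69 -2.43] M [ 0.025 -0.048  0.004] open 44.01 q [-0.75  0.67  0.47  1.71 -0.38  0.86 -1.06]
```

View pics/w8c.png

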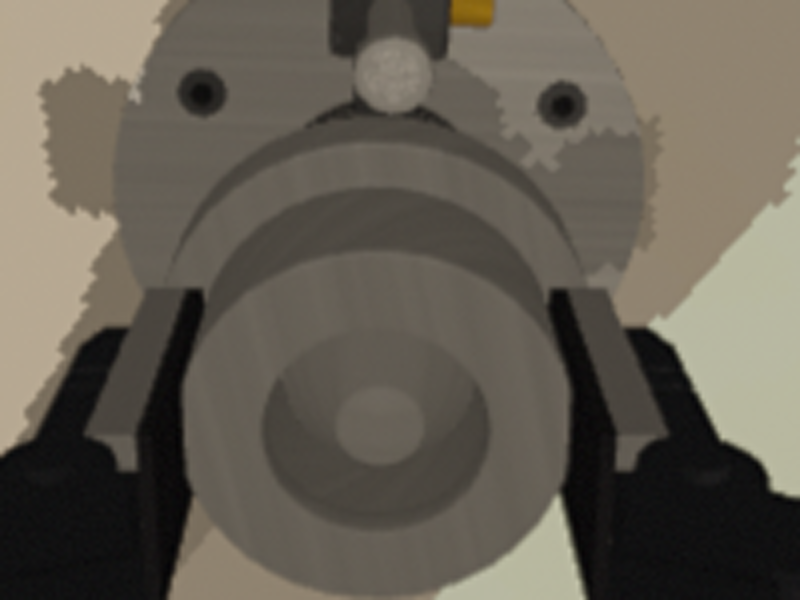

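```bash
python3 - <<'E'
from h import *
np.set_printoptions(precision=2,suppress=True)
P=np.load('pics/w8P.npy',allow_pickle=True).item();s=state()
p=np.array([607.65,228.26,60.96]);R=Ro.from_rotvec(s['ee_rot']).as_matrix()
def c(u,v): return (u+.5)/4-.5+190,(v+.5)/4-.5+180
a=unproj(P,*c(379.5,425),84);print('nose',a,R.T@(a-p))
for h in(21.5,22,22.5):
  a=unproj(P,*c(376.5,429.5),60.96+h);print('ringtop',a,R.T@(a-p))
E
```

```text
nose [608.85 228.82  84.  ] [  1.29   0.25 -23.04]
ringtop [607.41 228.19  82.46] [ -0.24  -0.08 -21.5 ]
ringtop [607.66 228.37  82.96] [  0.07  -0.08 -22.  ]
ringtop [607.91 228.56  83.46] [  0.38  -0.08 -22.5 ]
```

```bash
python3 -m jog '[[10,[0.08,0.03,0.4],[0,0,0]],[10,[0,0,0.4],[0,0,0]],[10,[0,0,0],[0,0,0]],[10,[0,0,0],[0,0,0]],[10,[0,0,0],[0,0,0]]]'; python3 - <<'E'
from h import *
s=rep();p=s['position'];print(totool(np.array([608.4,228.4,0])-p)*10);P=camera_params('wrist');i=snapshot('wrist');np.save('pics/w9.npy',i);np.save('pics/w9P.npy',P,allow_pickle=True);save(i,'w9c',(190,180,390,330),4)
rep()
E
```

```text
time_s: 6.93
position: [608.6, 228.5, 53.2]
ee_rot: [2.988, 0.969, -0.001]
force: [0.0, -0.2, -2.5]
opening: 44.0
6.93 pos [608.59 228.54  53.24] yaw -54.08 zax [-3.e-04 -2.e-04 -1.e+00] F [ 0.   -0.2  -2.47] M [-0.003 -0.006 -0.06 ] open 44.01 q [-0.75  0.68  0.46  1.71 -0.39  0.85 -1.06]
[-2.19815247e-01  6.41893532e-03  5.32391360e+01]
6.98 pos [608.65 228.6   53.36] yaw -54.07 zax [-1.e-04 -1.e-04 -1.e+00] F [-0.38  0.15 -1.66] M [-0.054 -0.004  0.038] open 44.1 q [-0.75  0.68  0.46  1.71 -0.39  0.85 -1.06]
```

View pics/w9c.png

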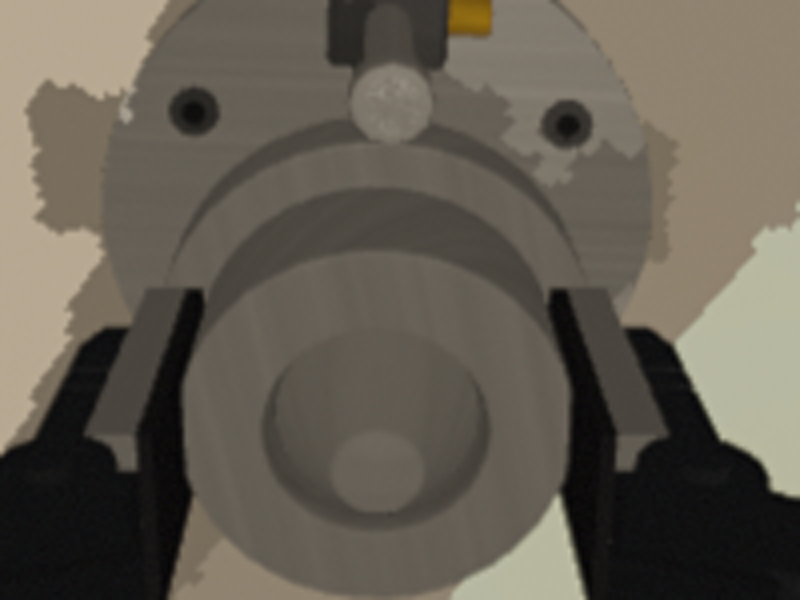

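```bash
python3 -m jog '[[10,[0,0,0.25],[0,0,0]],[10,[0,0,0.25],[0,0,0]],[10,[0,0,0],[0,0,0]],[10,[0,0,0],[0,0,0]]]'; python3 - <<'E'
from h import *
s=rep();p=s['position'];print(totool(np.array([608.4,228.4,0])-p)*10)
E
python3 -m jog '[[10,[0,0,0.2],[0,0,0]],[10,[0,0,0],[0,0,0]],[10,[0,0,0],[0,0,0]]]'; python3 - <<'E'
from h import *
s=rep();p=s['position'];print(totool(np.array([608.4,228.4,0])-p)*10)
P=camera_params('wrist');i=snapshot('wrist');np.save('pics/w10.npy',i);np.save('pics/w10P.npy',P,allow_pickle=True);save(i,'w10c',(190,180,390,330),4)
E
```

```text
time_s: 7.32
position: [608.5, 228.6, 48.1]
ee_rot: [-2.988, -0.969, 0.001]
force: [-0.2, 0.0, -3.5]
opening: 44.8
7.32 pos [608.49 228.59  48.11] yaw -54.07 zax [-5.e-04 -1.e-04 -1.e+00] F [-0.17  0.01 -3.47] M [ 0.006 -0.025  0.044] open 44.78 q [-0.75  0.69  0.46  1.71 -0.39  0.84 -1.06]
[-0.16341746  0.11033165 48.11072201]
time_s: 7.57
position: [608.6, 228.6, 46.3]
ee_rot: [-2.988, -0.969, 0.0]
force: [-0.2, 0.1, -2.0]
opening: 44.3
7.57 pos [608.59 228.64  46.27] yaw -54.07 zax [-3.e-04 -0.e+00 -1.e+00] F [-0.19  0.13 -2.02] M [0.056 0.013 0.002] open 44.26 q [-0.75  0.69  0.46  1.71 -0.39  0.83 -1.05]
[-0.27918631  0.08783056 46.26849631]
```

View pics/w10c.png

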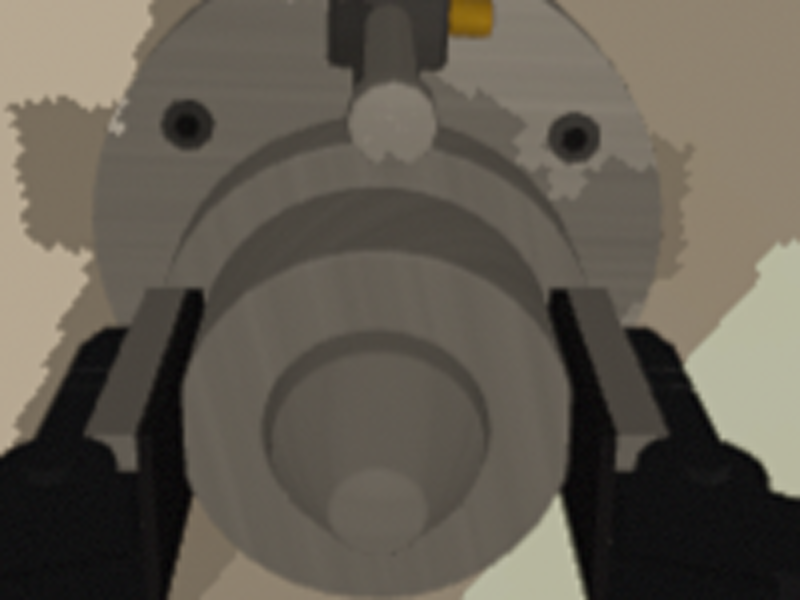

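```bash
python3 -m jog '[[10,[0.02,0.03,0.2],[0,0,0]],[10,[0,0,0],[0,0,0]],[10,[0,0,0],[0,0,0]]]'; python3 - <<'E'
from h import *
rep()
E
python3 -m jog '[[10,[0,0,0.2],[0,0,0]],[10,[0,0,0],[0,0,0]],[10,[0,0,0],[0,0,0]]]'; python3 - <<'E'
from h import *
rep()
E
```

```text
time_s: 7.87
position: [609.0, 228.4, 44.3]
ee_rot: [2.988, 0.969, -0.0]
force: [0.2, 0.5, -2.1]
opening: 44.0
7.87 pos [608.98 228.44  44.26] yaw -54.08 zax [-2.e-04 -1.e-04 -1.e+00] F [ 0.25  0.53 -2.1 ] M [ 0.035 -0.007 -0.017] open 44.01 q [-0.74  0.69  0.46  1.71 -0.39  0.83 -1.05]
time_s: 8.12
position: [608.9, 228.5, 42.2]
ee_rot: [2.988, 0.969, -0.0]
force: [-0.1, 0.8, -2.1]
opening: 44.0
8.12 pos [608.93 228.46  42.21] yaw -54.07 zax [-2.e-04 -1.e-04 -1.e+00] F [-0.14  0.77 -2.06] M [-0.063 -0.051 -0.004] open 44.0 q [-0.74  0.69  0.46  1.71 -0.39  0.83 -1.05]
```

```bash
python3 -m jog '[[10,[0,0,0.2],[0,0,0]],[10,[0,0,0.1],[0,0,0]],[10,[0,0,0],[0,0,0]],[10,[0,0,0],[0,0,0]]]'; python3 - <<'E'
from h import *
rep()
E
python3 -m jog '[[10,[0,0,0.2],[0,0,0]],[10,[0,0,0],[0,0,0]],[10,[0,0,0],[0,0,0]]]'; python3 - <<'E'
from h import *
rep()
P=camera_params('wrist');i=snapshot('wrist');np.save('pics/w11.npy',i);np.save('pics/w11P.npy',P,allow_pickle=True);save(i,'w11c',(190,180,390,330),4)
E
```

```text
time_s: 8.45
position: [608.9, 228.5, 39.2]
ee_rot: [2.988, 0.969, -0.001]
force: [-0.1, -0.5, -3.0]
opening: 43.9
8.45 pos [608.9  228.48  39.22] yaw -54.07 zax [-3.e-04 -1.e-04 -1.e+00] F [-0.12 -0.46 -3.03] M [ 0.01   0.028 -0.02 ] open 43.88 q [-0.74  0.7   0.45  1.71 -0.4   0.82 -1.05]
time_s: 8.7
position: [608.9, 228.5, 37.2]
ee_rot: [2.988, 0.969, -0.0]
force: [0.3, -0.4, -2.0]
opening: 44.0
8.7 pos [608.91 228.46  37.21] yaw -54.08 zax [-3.e-04 -1.e-04 -1.e+00] F [ 0.28 -0.39 -1.99] M [ 0.012 -0.022  0.007] open 44.03 q [-0.74  0.7   0.45  1.71 -0.4   0.82 -1.05]
```

View pics/w11c.png

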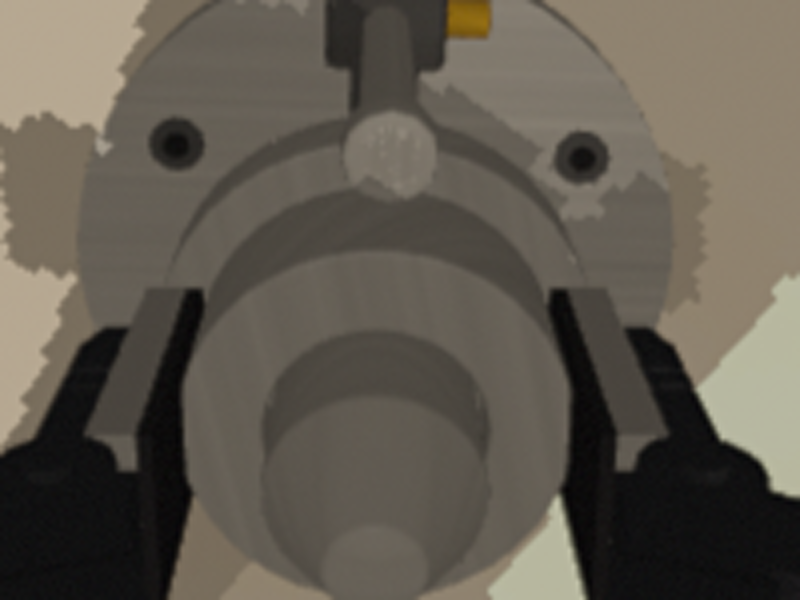

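```bash
python3 -m jog '[[10,[0,0,0.15],[0,0,0]],[10,[0,0,0],[0,0,0]],[10,[0,0,0],[0,0,0]]]'; python3 - <<'E'
from h import *
rep()
E
python3 -m jog '[[10,[0,0,0.08],[0,0,0]],[10,[0,0,0],[0,0,0]]]'; python3 - <<'E'
from h import *
rep()
E
```

```text
time_s: 9.0
position: [609.0, 228.5, 35.8]
ee_rot: [-2.988, -0.969, 0.0]
force: [-0.8, 1.1, -2.4]
opening: 44.4
9.0 pos [608.99 228.48  35.8 ] yaw -54.08 zax [-1.e-04 -0.e+00 -1.e+00] F [-0.78  1.1  -2.38] M [-0.006 -0.029  0.003] open 44.4 q [-0.74  0.7   0.45  1.72 -0.4   0.82 -1.05]
time_s: 9.17
position: [609.0, 228.5, 35.0]
ee_rot: [-2.988, -0.969, 0.0]
force: [0.5, 0.4, -2.3]
opening: 44.0
9.17 pos [609.02 228.52  35.  ] yaw -54.07 zax [-0.  0. -1.] F [ 0.49  0.43 -2.28] M [-0.037 -0.028  0.003] open 44.0 q [-0.74  0.7   0.45  1.72 -0.4   0.81 -1.05]
```

```bash
python3 -m jog '[[10,[0,0,0.06],[0,0,0]],[10,[0,0,0],[0,0,0]]]'; python3 - <<'E'
from h import *
rep()
E
python3 -m jog '[[10,[0,0,0.05],[0,0,0]],[10,[0,0,0],[0,0,0]]]'; python3 - <<'E'
from h import *
rep()
E
```

```text
time_s: 9.33
position: [609.1, 228.5, 34.5]
ee_rot: [-2.988, -0.969, -0.0]
force: [0.4, -0.2, -2.0]
opening: 44.6
9.33 pos [609.07 228.53  34.47] yaw -54.07 zax [ 1.e-04  1.e-04 -1.e+00] F [ 0.39 -0.18 -2.  ] M [ 0.044 -0.019  0.018] open 44.55 q [-0.74  0.7   0.45  1.72 -0.4   0.81 -1.05]
time_s: 9.5
position: [609.2, 228.6, 34.1]
ee_rot: [-2.988, -0.969, -0.001]
force: [0.8, 0.3, -1.0]
opening: 43.9
9.5 pos [609.16 228.62  34.06] yaw -54.07 zax [ 3.e-04  2.e-04 -1.e+00] F [ 0.81  0.32 -0.98] M [ 0.079 -0.034  0.018] open 43.9 q [-0.74  0.71  0.45  1.72 -0.4   0.81 -1.05]
```

```bash
python3 -m jog '[[10,[0,0,0.04],[0,0,0]],[10,[0,0,0],[0,0,0]]]'; python3 - <<'E'
from h import *
rep()
E
python3 -m jog '[[10,[0,0,0.03],[0,0,0]],[10,[0,0,0],[0,0,0]]]'; python3 - <<'E'
from h import *
rep()
E
```

```text
time_s: 9.67
position: [609.3, 228.7, 33.8]
ee_rot: [-2.988, -0.969, -0.001]
force: [-0.2, 1.4, -0.9]
opening: 44.1
9.67 pos [609.26 228.74  33.81] yaw -54.07 zax [ 5.e-04  4.e-04 -1.e+00] F [-0.24  1.38 -0.86] M [ 0.15 -0.03 -0.05] open 44.11 q [-0.74  0.71  0.45  1.72 -0.4   0.81 -1.05]
time_s: 9.83
position: [609.3, 228.7, 33.7]
ee_rot: [-2.988, -0.969, -0.001]
force: [0.2, 0.6, 2.3]
opening: 44.1
9.83 pos [609.29 228.73  33.66] yaw -54.07 zax [ 5.e-04  5.e-04 -1.e+00] F [0.15 0.64 2.28] M [0.202 0.048 0.02 ] open 44.09 q [-0.74  0.71  0.45  1.72 -0.4   0.81 -1.05]
```

```bash
python3 -m jog '[[10,[0,0,0.04],[0,0,0]],[10,[0,0,0],[0,0,0]],[10,[0,0,0],[0,0,0]]]'; python3 - <<'E'
from h import *
rep()
E
python3 -m jog '[[10,[0,0,0.03],[0,0,0]],[10,[0,0,0],[0,0,0]],[10,[0,0,0],[0,0,0]]]'; python3 - <<'E'
from h import *
rep()
E
```

```text
time_s: 10.08
position: [609.4, 228.8, 33.5]
ee_rot: [-2.988, -0.969, -0.001]
force: [-0.9, 0.7, 5.2]
opening: 44.2
10.08 pos [609.37 228.79  33.52] yaw -54.07 zax [ 7.e-04  7.e-04 -1.e+00] F [-0.9   0.68  5.18] M [ 0.135  0.203 -0.012] open 44.21 q [-0.74  0.71  0.45  1.72 -0.4   0.81 -1.05]
time_s: 10.33
position: [609.4, 228.8, 33.5]
ee_rot: [-2.988, -0.969, -0.001]
force: [-0.3, 0.8, 6.8]
opening: 43.8
10.33 pos [609.37 228.84  33.46] yaw -54.07 zax [ 7.e-04  8.e-04 -1.e+00] F [-0.31  0.81  6.83] M [0.144 0.361 0.022] open 43.8 q [-0.74  0.71  0.45  1.72 -0.4   0.81 -1.05]
```

```bash
python3 -m jog '[[10,[0,0,0.03],[0,0,0]],[10,[0,0,0],[0,0,0]],[10,[0,0,0],[0,0,0]],[10,[0,0,0],[0,0,0]],[10,[0,0,0],[0,0,0]]]'; python3 - <<'E'
from h import *
rep()
save(snapshot('scene'),'s12c',(205,200,305,300),6)
P=camera_params('wrist');i=snapshot('wrist');save(i,'w12c',(190,180,390,330),4)
rep()
E
```

```text
time_s: 10.75
position: [609.4, 228.8, 33.4]
ee_rot: [-2.988, -0.969, -0.002]
force: [-1.3, 0.3, 8.6]
opening: 44.0
10.75 pos [609.44 228.81  33.42] yaw -54.07 zax [ 9.e-04  1.e-03 -1.e+00] F [-1.34  0.29  8.58] M [ 0.127  0.558 -0.003] open 44.01 q [-0.74  0.71  0.45  1.72 -0.4   0.81 -1.05]
10.85 pos [609.42 228.82  33.4 ] yaw -54.07 zax [ 8.e-04  1.e-03 -1.e+00] F [-2.29 -0.08  8.5 ] M [ 0.066  0.604 -0.029] open 44.25 q [-0.74  0.71  0.45  1.72 -0.4   0.81 -1.05]
```

View pics/s12c.png

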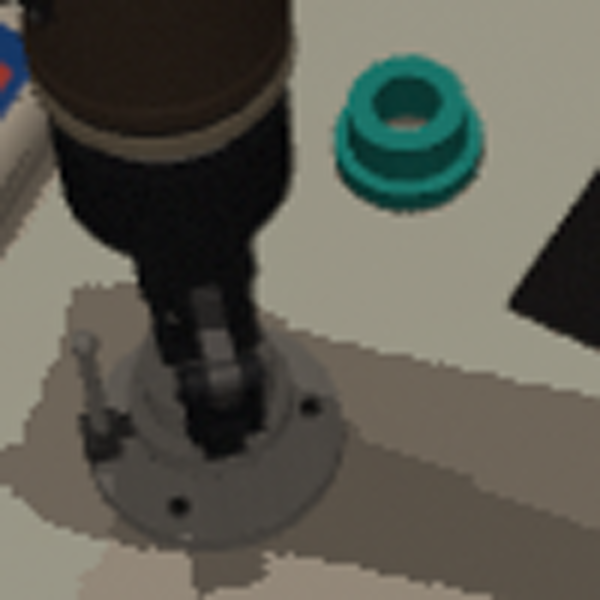

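View pics/w12c.png

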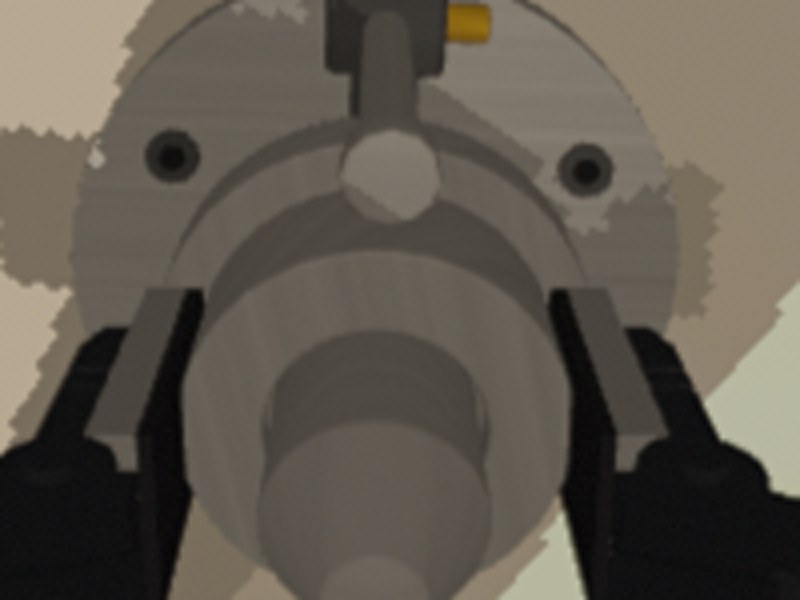

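```bash
python3 -m jog '[[10,[-0.04,-0.02,0],[0,0,0]],[10,[0,0,0],[0,0,0]],[10,[0,0,0],[0,0,0]],[10,[0,0,0],[0,0,0]]]'; python3 - <<'E'
from h import *
rep()
E
```

```text
time_s: 11.18
position: [609.4, 228.8, 33.5]
ee_rot: [-2.988, -0.969, -0.003]
force: [-0.4, 1.0, 7.9]
opening: 43.8
11.18 pos [609.43 228.84  33.46] yaw -54.07 zax [ 0.0017  0.0011 -1.    ] F [-0.43  1.04  7.92] M [0.123 0.266 0.041] open 43.78 q [-0.74  0.71  0.45  1.72 -0.4   0.81 -1.05]
```

```bash
python3 -m jog '[[10,[0,0,-0.3],[0,0,0]],[10,[0,0,-1.0],[0,0,0]],[10,[0,0,-1.5],[0,0,0]],[10,[0,0,-2.0],[0,0,0]],[10,[0,0,-2.5],[0,0,0]],[10,[0,0,-3.0],[0,0,0]],[10,[0,0,0],[0,0,0]],[10,[0,0,0],[0,0,0]]]'; python3 - <<'E'
from h import *
s=rep()
save(snapshot('scene'),'s13c',(205,200,305,300),6)
P=camera_params('wrist');i=snapshot('wrist');save(i,'w13',s=1.4)
print(totool(np.array([564.2,-282.5,0])-s['position']))
E
```

```text
time_s: 11.85
position: [609.4, 228.4, 137.2]
ee_rot: [-2.988, -0.968, -0.004]
force: [-0.5, 0.7, -2.7]
opening: 44.0
11.85 pos [609.36 228.38 137.22] yaw -54.09 zax [ 0.0025  0.0012 -1.    ] F [-0.5   0.74 -2.73] M [-0.042  0.07  -0.034] open 44.02 q [-0.78  0.58  0.52  1.66 -0.33  0.99 -1.1 ]
[-33.61079881  38.72611435  13.75596458]
```

View pics/s13c.png

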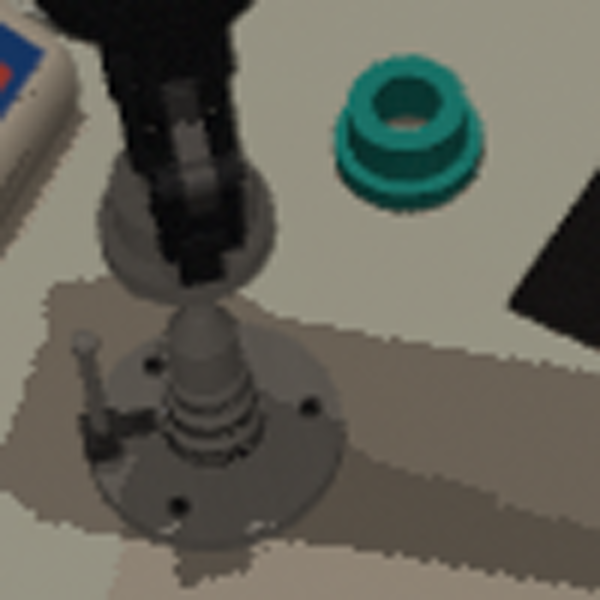

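View pics/w13.png

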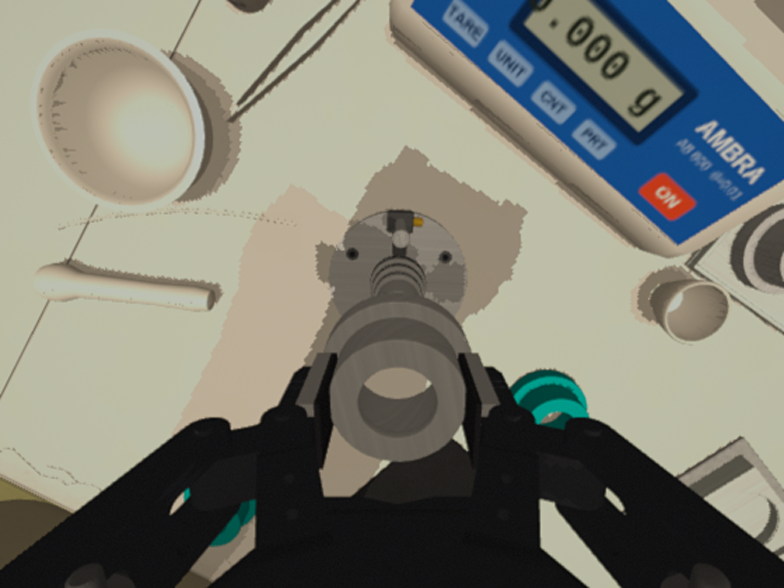

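```bash
python3 -m jog '[[10,[-2.9,2.76,0],[0,0,0]],[10,[-2.9,2.76,0],[0,0,0]],[10,[-2.9,2.76,0],[0,0,0]],[10,[-2.9,2.76,0],[0,0,0]],[10,[-2.9,2.76,0],[0,0,0]],[10,[-2.9,2.76,0],[0,0,0]],[10,[-2.9,2.76,0],[0,0,0]],[10,[-2.9,2.76,0],[0,0,0]],[10,[-2.9,2.76,0],[0,0,0]],[10,[-2.9,2.76,0],[0,0,0]],[10,[-2.9,2.76,0],[0,0,0]],[10,[-2.9,2.76,0],[0,0,0]]]'; python3 -m jog '[[10,[-2.9,2.76,0],[0,0,0]],[10,[-2.9,2.76,0],[0,0,0]],[10,[0,0,0],[0,0,0]],[10,[0,0,0],[0,0,0]],[10,[0,0,0],[0,0,0]],[10,[0,0,0],[0,0,0]]]';python3 - <<'E'
from h import *
s=rep()
P=camera_params('wrist');i=snapshot('wrist');np.save('pics/w14.npy',i);np.save('pics/w14P.npy',P,allow_pickle=True);save(i,'w14',s=1.4)
print(totool(np.array([564.2,-282.5,0])-s['position']))
u,v=proj(P,[564.2,-282.5,14]).astype(int);x0=max(0,u-80);y0=max(0,v-60);save(i,'w14c',(x0,y0,x0+160,y0+120),5);print(x0,y0)
E
```

```text
time_s: 12.95
position: [519.4, -245.2, 133.8]
ee_rot: [-2.987, -0.969, 0.004]
force: [1.8, 0.2, -2.3]
opening: 44.5
time_s: 13.45
position: [506.7, -320.7, 134.1]
ee_rot: [-2.985, -0.971, 0.002]
force: [0.6, 0.2, -1.5]
opening: 44.2
13.45 pos [ 506.65 -320.68  134.15] yaw -53.96 zax [-0.0017  0.0018 -1.    ] F [ 0.64  0.21 -1.53] M [ 0.032 -0.036 -0.034] open 44.15 q [ 0.07  0.52  0.58  1.79 -0.34  0.94 -0.15]
[ 6.90087982  0.32760948 13.41340505]
207 63
```

View pics/w14.png

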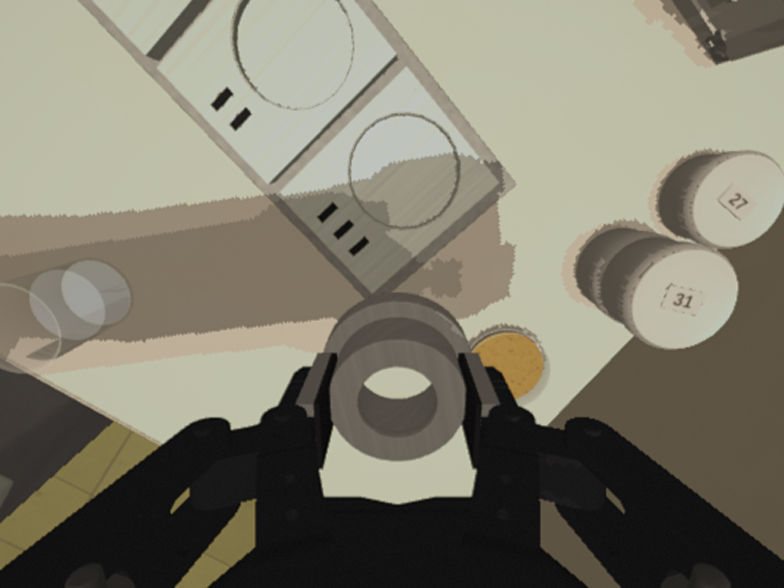

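View pics/w14c.png

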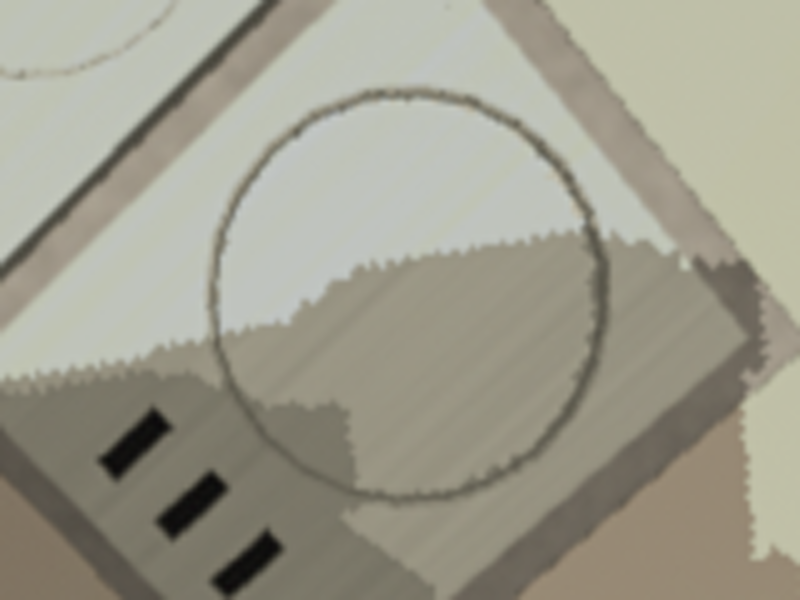

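```bash
python3 - <<'E'
from h import *
np.set_printoptions(precision=2,suppress=True)
P=np.load('pics/w14P.npy',allow_pickle=True).item();s=state();p=np.array([506.65,-320.68,134.15])
def c(u,v): return (u+.5)/5-.5+207,(v+.5)/5-.5+63
rep()
for z in(14,17,20,23):
  a=unproj(P,*c(408,296),z);l=unproj(P,*c(210,296),z);r=unproj(P,*c(605,296),z)
  print(z,a,totool(a-p)*10,np.linalg.norm(l-r),'top cam',unproj(camera_params('top'),310+630.5/6-.5,180+297.5/6-.5,z))
E
```

```text
13.5 pos [ 506.93 -320.59  134.44] yaw -53.93 zax [-0.  0. -1.] F [-0.7  -0.14 -1.93] M [0.01 0.01 0.01] open 44.17 q [ 0.07  0.52  0.58  1.79 -0.34  0.94 -0.15]
14 [ 565.69 -282.06   14.  ] [ 70.47   3.78 120.14] 66.52449280762583 top cam [ 564.17 -282.53   14.  ]
17 [ 565.7  -282.01   17.  ] [ 70.51   3.73 117.14] 65.76328511689495 top cam [ 563.99 -281.59   17.  ]
20 [ 565.71 -281.95   20.  ] [ 70.56   3.69 114.14] 65.00207742616416 top cam [ 563.82 -280.64   20.  ]
23 [ 565.73 -281.89   23.  ] [ 70.6    3.65 111.14] 64.2408697354333 top cam [ 563.64 -279.69   23.  ]
```

```bash
python3 -m jog '[[10,[3.5,0.18,0],[0,0,0]],[10,[3.5,0.18,0],[0,0,0]],[10,[0,0,3.0],[0,0,0]],[10,[0,0,3.0],[0,0,0]],[10,[0,0,2.5],[0,0,0]],[10,[0,0,0],[0,0,0]],[10,[0,0,0],[0,0,0]],[10,[0,0,0],[0,0,0]],[10,[0,0,0],[0,0,0]]]';python3 - <<'E'
from h import *
s=rep()
P=camera_params('wrist');i=snapshot('wrist');save(i,'w15',s=1.4)
print(totool(np.array([565.3,-282.0,0])-s['position'])*10)
E
```

```text
time_s: 14.25
position: [566.6, -284.9, 52.3]
ee_rot: [2.986, 0.969, 0.004]
force: [-0.2, -0.6, -3.0]
opening: 44.2
14.25 pos [ 566.6  -284.93   52.33] yaw -54.05 zax [ 0.0028 -0.0011 -1.    ] F [-0.24 -0.61 -2.99] M [-0.005  0.    -0.004] open 44.24 q [ 0.04  0.67  0.51  1.76 -0.42  0.83 -0.2 ]
[ 0.57552926 -3.27248602 52.31906175]
```

View pics/w15.png

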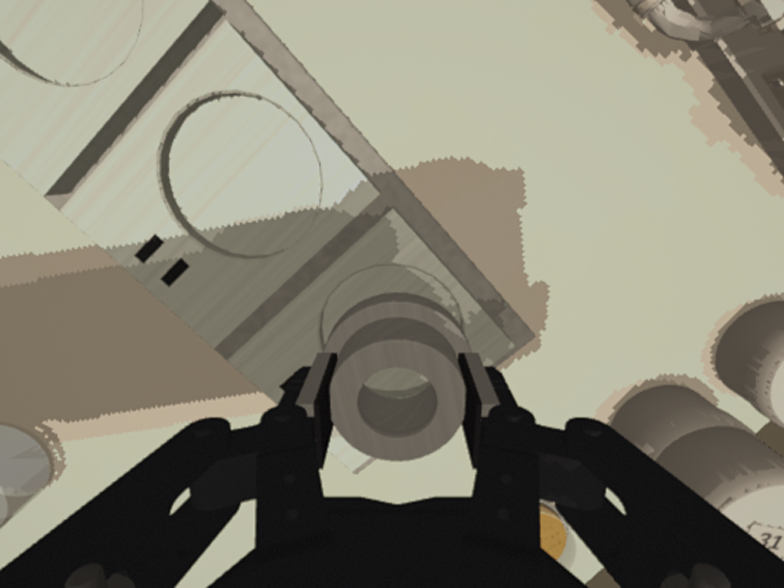

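```bash
python3 -m jog '[[10,[0.06,-0.33,0],[0,0,0]],[10,[0,0,1.2],[0,0,0]],[10,[0,0,1.2],[0,0,0]],[10,[0,0,0],[0,0,0]],[10,[0,0,0],[0,0,0]],[10,[0,0,0],[0,0,0]]]';python3 - <<'E'
from h import *
s=rep()
P=camera_params('wrist');i=snapshot('wrist');save(i,'w16',(190,150,390,300),4)
print(totool(np.array([565.3,-282.0,0])-s['position'])*10)
E
```

```text
time_s: 14.8
position: [563.6, -281.7, 25.8]
ee_rot: [-2.988, -0.968, 0.001]
force: [0.8, -0.1, -1.1]
opening: 44.1
14.8 pos [ 563.59 -281.68   25.85] yaw -54.09 zax [-8.e-04  1.e-04 -1.e+00] F [ 0.84 -0.14 -1.1 ] M [-0.035  0.017 -0.028] open 44.06 q [ 0.05  0.7   0.49  1.77 -0.44  0.78 -0.18]
[ 1.208488    1.26276193 25.84945621]
```

View pics/w16.png

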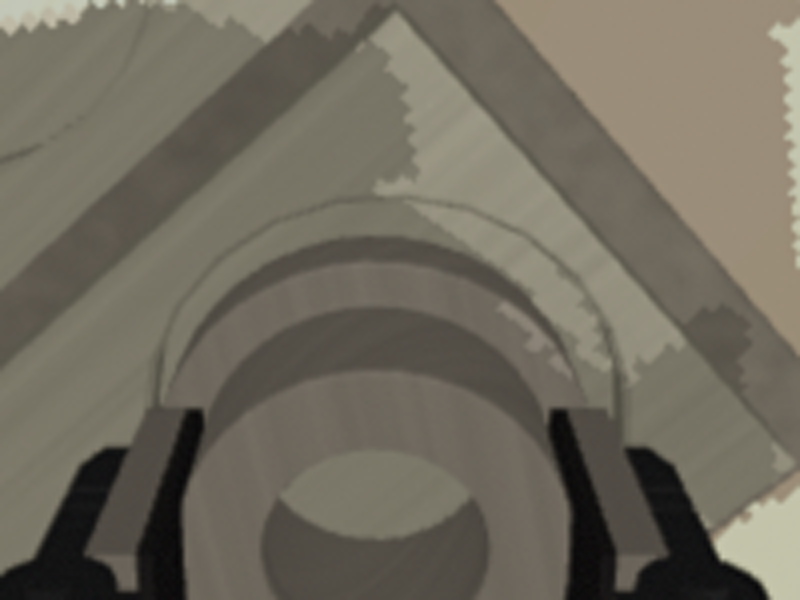

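```bash
python3 -m jog '[[10,[0.1,0.12,0],[0,0,0]],[10,[0,0,0],[0,0,0]],[10,[0,0,0.3],[0,0,0]],[10,[0,0,0.3],[0,0,0]],[10,[0,0,0],[0,0,0]],[10,[0,0,0],[0,0,0]]]';python3 - <<'E'
from h import *
s=rep()
print(totool(np.array([565.3,-282.0,0])-s['position'])*10)
E
```

```text
time_s: 15.35
position: [565.4, -281.9, 20.2]
ee_rot: [2.988, 0.969, 0.0]
force: [0.5, -0.1, -1.3]
opening: 44.4
15.35 pos [ 565.44 -281.92   20.17] yaw -54.08 zax [ 1.e-04 -0.e+00 -1.e+00] F [ 0.48 -0.07 -1.3 ] M [-0.001 -0.085  0.01 ] open 44.43 q [ 0.05  0.71  0.48  1.77 -0.45  0.77 -0.18]
[-1.58307989e-01 -1.94006155e-02  2.01702564e+01]
```

```bash
python3 -m jog '[[10,[0,0,0.15],[0,0,0]],[10,[0,0,0],[0,0,0]]]';python3 - <<'E'
from h import *
rep()
E
python3 -m jog '[[10,[0,0,0.1],[0,0,0]],[10,[0,0,0],[0,0,0]]]';python3 - <<'E'
from h import *
rep()
E
```

```text
time_s: 15.52
position: [565.5, -281.9, 20.1]
ee_rot: [-2.988, -0.969, -0.001]
force: [-3.5, 3.1, 12.2]
opening: 44.4
15.52 pos [ 565.48 -281.89   20.11] yaw -54.08 zax [ 6.e-04  7.e-04 -1.e+00] F [-3.52  3.07 12.22] M [0.524 0.816 0.04 ] open 44.39 q [ 0.05  0.71  0.48  1.77 -0.45  0.77 -0.18]
time_s: 15.68
position: [565.5, -281.9, 20.1]
ee_rot: [-2.988, -0.968, -0.002]
force: [-6.8, 4.5, 19.7]
opening: 44.0
15.68 pos [ 565.5  -281.92   20.07] yaw -54.08 zax [ 0.001   0.0011 -1.    ] F [-6.83  4.54 19.65] M [0.955 1.422 0.004] open 44.04 q [ 0.05  0.71  0.48  1.77 -0.45  0.77 -0.18]
```

```bash
python3 -m jog '[[10,[0,0,-0.15],[0,0,0]],[10,[0,0,0],[0,0,0]],[50,[0,0,0],[0,0,0]],[56,[0,0,0],[0,0,0]],[62,[0,0,0],[0,0,0]],[66,[0,0,0],[0,0,0]],[66,[0,0,0],[0,0,0]]]';python3 - <<'E'
from h import *
rep()
P=camera_params('wrist');i=snapshot('wrist');save(i,'w17',(170,150,410,330),3)
E
```

```text
time_s: 16.27
position: [565.3, -281.9, 19.0]
ee_rot: [-2.988, -0.969, 0.0]
force: [0.1, 0.1, -0.5]
opening: 56.0
16.27 pos [ 565.35 -281.86   19.  ] yaw -54.07 zax [-3.e-04  0.e+00 -1.e+00] F [ 0.06  0.09 -0.5 ] M [0.047 0.047 0.058] open 56.03 q [ 0.05  0.71  0.48  1.77 -0.45  0.77 -0.18]
```

View pics/w17.png

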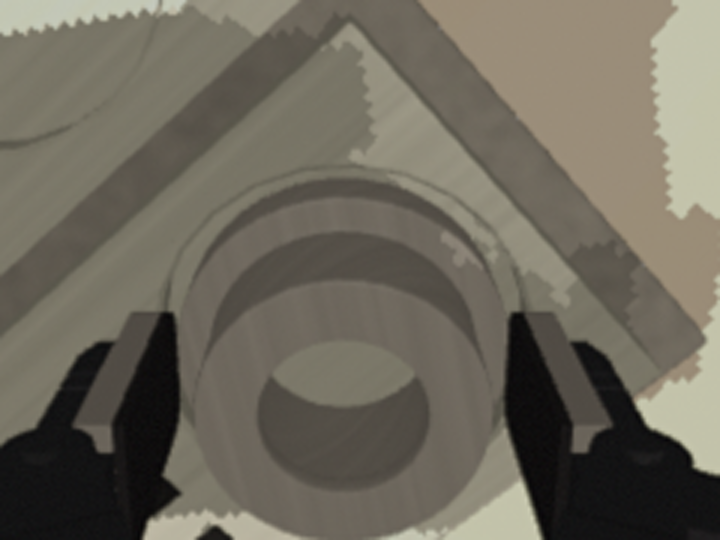

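Released: the ring sits within the seat circle and the jaws are clear on both sides. I'll retract straight up now.

```bash
python3 -m jog '[[66,[0,0,-1.0],[0,0,0]],[66,[0,0,-3.0],[0,0,0]],[66,[0,0,-3.5],[0,0,0]],[66,[0,0,-3.5],[0,0,0]],[66,[-3.0,0,-3.0],[0,0,0]],[66,[-3.5,0,0],[0,0,0]],[66,[-3.5,0,0],[0,0,0]],[66,[0,0,0],[0,0,0]],[66,[0,0,0],[0,0,0]]]';python3 - <<'E'
from h import *
rep()
P=camera_params('wrist');i=snapshot('wrist');np.save('pics/w18.npy',i);np.save('pics/w18P.npy',P,allow_pickle=True);save(i,'w18',s=1.4)
t=snapshot('top');save(t,'t18',s=1.4);save(t,'t18c',(310,180,440,270),6)
save(snapshot('scene'),'s18',s=1.4);rep()
E
```

```text
time_s: 17.07
position: [483.0, -342.2, 160.1]
ee_rot: [2.99, 0.962, 0.001]
force: [0.8, 0.6, -0.4]
opening: 56.2
17.07 pos [ 482.99 -342.21  160.06] yaw -54.34 zax [ 1.1e-03 -6.0e-04 -1.0e+00] F [ 0.76  0.62 -0.44] M [ 0.044 -0.028 -0.011] open 56.16 q [ 0.09  0.47  0.6   1.79 -0.32  0.98 -0.12]
17.22 pos [ 485.91 -339.34  158.86] yaw -53.99 zax [ 5.e-04  5.e-04 -1.e+00] F [0.87 0.1  0.56] M [-0.003 -0.025  0.026] open 56.09 q [ 0.09  0.48  0.6   1.79 -0.32  0.98 -0.12]
```

View pics/w18.png

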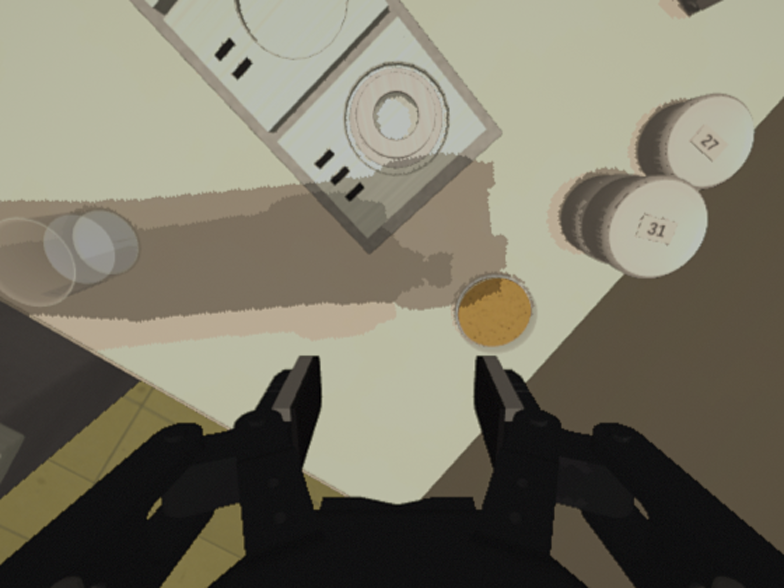

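View pics/s18.png

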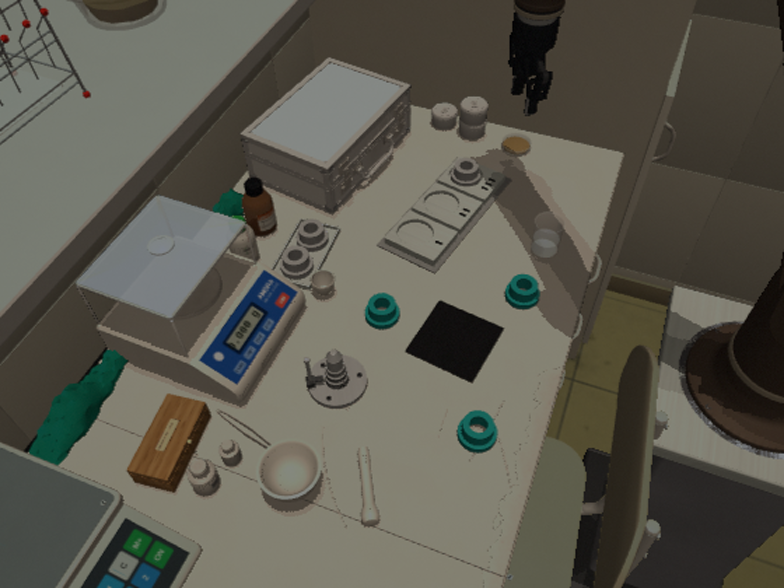

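View pics/t18c.png

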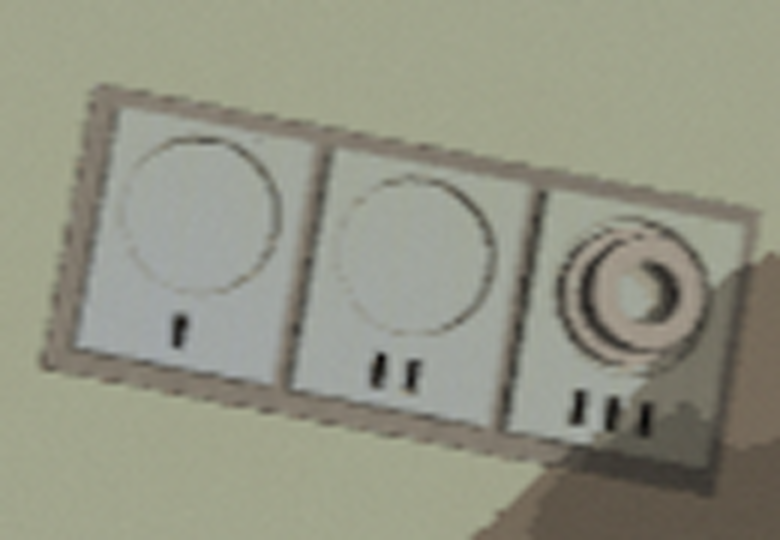

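```bash
python3 - <<'E'
from h import *
S=camera_params('scene');i=snapshot('scene');x0,y0=205,230
im=cv2.resize(i[y0:y0+80,x0:x0+80],None,fx=7,fy=7,interpolation=cv2.INTER_CUBIC)
d=np.array([.82,.57])
for z,c in((24,(255,0,0)),(36,(0,255,0)),(48,(0,0,255))):
    for r in (28,36):
        u=(proj(S,[608.3+r*d[0],228.4+r*d[1],z])-[x0,y0]+.5)*7
        cv2.circle(im,tuple(int(k) for k in u),3,c,-1)
save(im,'s19')
E
```

```text
(no output)
```

View pics/s19.png

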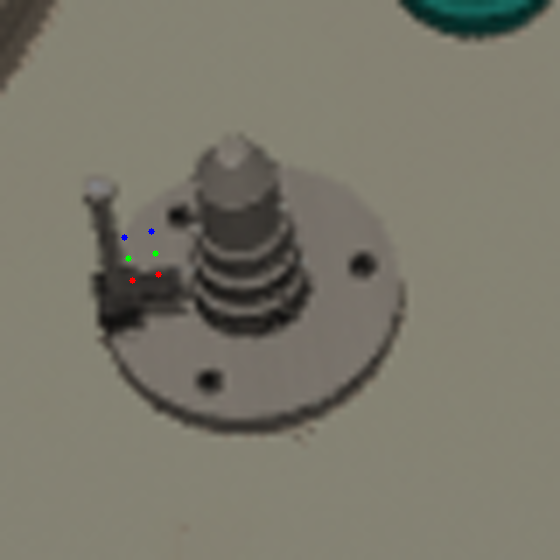

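The red markers, where the tab's top face should lie at the three-line reading, fall on the tab. All checks agree, so I'm handing in.

```bash
python3 - <<'E'
from h import *
env.finish_job();rep()
E
```

```text
the job is handed in; nothing more can be done
the job is handed in; nothing more can be done
```

I gauged the mat ring at the three-line step and set it in the seat of the three-bar block. The job is handed in after about 17 s of the 48 s allowed, and no verdict was reported.

- **On the gauge:** The ring slid freely past the one- and two-line steps and stopped at the three-line step. Its underside came to rest about 23.5 mm above the bench, where 24 mm is expected. I pressed with about 10–11 N for about 1 s.
- **Indicator:** After lifting the ring off, the scene camera showed the tab's top face at the position for a reading of 0.042.
- **In the holder:** The wrist and top pictures show the ring flat, released and inside the seat circle. It was set down within about 1 mm of the seat centre I measured from the images.
- **Everything else:** In the last scene picture the two tray rings and the beaker, crucible and small weight look undisturbed. The arm touches nothing.

**Disagreements and limits:**
- TCP readings taken just after moves differed from the commanded pose by up to 3 mm, so I re-measured and corrected before each fit.
- While pressed home, the TCP read about 1 mm from my earlier camera estimate of the gauge axis. Nudging it 0.4 mm sideways did not move the ring, so I took it to be centred by the shoulder.
- Before I backed off to release, the push on the seat floor briefly reached about 20 N.

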